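# Lock the film roller shaft and hang the hex key up

## Robot

A 6-joint arm with a two-finger parallel gripper is mounted at the origin on the work surface. World frame = base frame: x ahead of the robot, y to its left, z up, the work surface at z = 0. Lengths are in mm, angles in rad, forces in N, time in s.
With the tool pointing down it reaches from about 325 to 900 mm from the base axis. Payload 3.5 kg.
Tool frame: the origin (TCP) lies at the centre of the arm's flange, where the gripper is bolted on; the fingertips stand 173 mm ahead of it and the grasp point (between the pads) lies 155 mm ahead of it; z points along the fingers, y is the direction in which the jaws open and shut (so a half turn about z gives the same grasp; the last joint's range is limited). The gripper opens to 85 mm and grips with 20 to 120 N. Pads are 22 mm wide; open, the fingers measure 114 mm over their backs; the gripper's body (76 mm by 85 mm) begins 54 mm behind the grasp point. The pads swing forward as they close: fully open they stand 13 mm farther back than shut.
Start: joints at [1.023, 0.276, -0.026, 1.268, 0, 1.467], TCP at [268.929, 564.181, 404.713] pointing down, gripper open.
Joint ranges: [-3.12, 3.12], [-0.85, 1.88], [-1.08, 1.24], [-1.95, 2.15], [-1.57, 1.53], [-3.14, 3.14]. Speed limits (rad/s): [2.57, 2.57, 3.14, 3.14, 3.14, 3.14].

## Interface

Orientations are given as a 3x3 rotation matrix whose columns are the frame's x, y, z axes.
In Python, from cell import r gives the robot as it stands. The module is installed in compiled form; this text tells all that it offers.
- The arm moves only by the tool servo_tool, never from a script. Its argument "motion" is a list of rows, each a list of 7 numbers: the shift along the tool's x, y, z in mm, then the turn, a rotation vector about the tool's x, y, z in degrees, then the closure, from 0 (fully open) to 1 (shut). A call has 1 to 10 rows; each row shifts and turns the commanded pose from where the row before left it, along the tool's axes as they then stand; what a row does not reach is not made up. A row lasts 1/8 s, in which the tool goes at most 62.5 mm and 10.7 degrees, less where a joint would pass 70% of its speed; a pose out of reach is approached as far as the arm can. A call is refused whole if a number of a shift passes 62.5 or a number of a turn 10.7, either way. A call with a gripper value outside its range is refused whole. The fingers move at their own pace and stop on an object; "newtons" is the grip in N (left out, the last holds). Time passes only in rows, so rows that do not move let the fingers close. It gives the time, the measured TCP pose, the force and the opening at its end, in the units of the state.
- r.state(): the state, without advancing time (a new reading comes with each control period).
- r.get_image(name): name is "scene" or "top" or "wrist"; returns a dict with "pixels" (480x640x3 uint8, blue, green, red), "z_map" (480x640 float32, mm along the optical axis (not along the pixel's ray), 0 where there is no reading), "fov_y" (degrees; the focal length in pixels is half the picture's height over the tangent of half this angle, whatever the lens; pixels are square), "cx", "cy" (the principal point, pixels), "k1" (the pictures are not rectified: a ray, as slopes to the right and down, at radius r is drawn at 1 + k1 r^2 times it, then the intrinsics apply), "rvec" (rotation vector, rad) and "tvec" (3), from world to camera coordinates, as OpenCV has them; the wrist camera has in their place "hand_eye" (4x4, takes a point from camera to tool coordinates, whose origin is the TCP and whose axes are the flange's). Camera axes: x right, y down, z forward; pixel columns grow to the right and rows downward; lengths in mm; the calibration is good to about 2 mm. A picture is of the moment at which its call begins: read the wrist's pose just before it.
- r.job_done(): hands the job in, once; it reports no verdict.
The state is a dict: "time": time; "q": joint angles; "joint_vel": joint speeds; "effort": joint torques, N m; "tool_pos": TCP position; "ee_rot": TCP orientation; "force": force on the tool from outside, world axes, zero at the start; "wrist_torque": the same for the moment, N m; "width": opening from 0.0 (shut) to 1.0 (fully open).
Only numpy, scipy, OpenCV 4.12 (cv2) and the standard library are available. Lean on these libraries where they do the work, as an engineer would, in place of code of your own. Each camera call takes 0.05 s, during which the arm holds its last target.

## Task

Turn the film roller's shaft by its knob lever until the flat of the shaft squarely faces the clamp screw in the hub (the lever is then parallel to the hex key that stands in the screw). Then tighten the screw clockwise with the key until it comes up firm, pull the key out and hang it by its handle across the two rails of the tool rest, leaving the other things where they are.

Things in the scene. Friction and masses are not known exactly. Their poses are not given: they have to be found in the camera images.
- hub (a point): Centre of the round steel locking hub (60 mm across, 38 mm thick) on the right (-y) cheek of the bolted-down aluminium roller stand (base 150 x 200 mm, cheeks 134 mm high). The point lies on the shaft's axis, 100 mm above the table. Axes are the stand's: y along the shaft towards the knob lever, z up, x away from the robot at yaw 0.
- knob (a point): Centre of the black round knob (32 mm across, 28 mm wide along the shaft, flat faces) at the end of the lever, a 12 mm rod standing radially out of the shaft. It is 95 mm from the shaft's axis and 186 mm from the hub's centre along the stand's +y. The lever points the way the shaft's flat faces. The point's z axis points outwards along the lever, y along the shaft.
- shaft (a joint): Turn of the shaft (D-shaped ends) with roller and lever, rad about the stand's y: 0 = flat squarely faces the clamp screw (lever leans 30 degrees from vertical to the stand's -x side, parallel to the key); positive = knob tipped towards +x. Range -0.6 to 1.5, no stop at 0; starts at 0.45 to 1.2. Friction 0.25 N m (3 N at the knob); stays where left.
- screw (a joint): Turn of the clamp screw in the hub, rad, clockwise (tightening) positive looking at its socket from outside: 0 = loose (start), 1.2 = firm against a stop. Friction 0.12 N m; stays where left. Hexagon socket 15 mm across flats, 24 mm deep.
- socket (a point): Centre of the mouth of the clamp screw's socket, 56 mm from the hub's centre. The point's z axis is the screw's axis pointing outwards, which leans 30 degrees from vertical towards the stand's -x side, square to the shaft.
- handle (a point): Centre of the cross handle of the loose T-shaped hex key (0.28 kg): grey bar 120 mm long (point y), 16 wide (x), 22 high (z). The hexagon shank, 14 mm across flats, runs along -z; its tip is 120 mm from here. It starts 24 mm deep in the screw's socket, on its axis, with about 0.14 rad of play in turn and 0.07 in lean, handle 0.6 rad anticlockwise of the shaft; tightening is negative about z.
- key_tip (a point): Centre of the end face of the key's shank. Axes as for the handle.
- rest_mid (a point): Centre of the tool rest, midway between its two level rails, at their tops' height, 150 mm above the table. Rails run along the point's x, 125 mm long, 12 mm wide, clear gap 56 mm. The shank hangs in the gap, the handle lies along the point's y across both rails, its centre 11 mm above this point. End plate at +x and legs are no higher than the rails.
- bar_a: Brown nut bar 100 x 40 x 18 mm lying on the table in front of the stand, origin at its underside: to be left alone.
- bar_b: A second nut bar like it, in front of the stand: to be left alone.
- bar_c: A third nut bar like it, behind the stand and the rest: to be left alone.
- canister: Plain steel canister 90 mm across, 120 mm high, standing, origin at its underside: to be left alone.
Not all that is in view belongs to the job. Of the things that look like the part that bears handle, the largest one is meant. What is shaped like the part that bears rest_mid but blue is not meant.

How it is judged (in metres and radians):
On the way, in this order (a step that is already met when the one before it is completed fails the run):
1. the flat faces the clamp screw (shaft within 0.12 rad of 0) while the screw is still loose (below 0.3 rad) (value of joint shaft between -0.12 and 0.12 rad and value of joint screw below 0.3 rad), for 0.2 s.
2. the screw is tightened past 1.0 rad with the key in its socket, the flat still facing it within 0.12 rad (value of joint screw above 1 rad and value of joint shaft between -0.12 and 0.12 rad and distance between key_tip and socket below 0.03 m and angle between the z axis of key_tip and the z axis of socket, either way round below 0.15 rad), for 0.1 s.
At the end, for the whole second after the job is handed in: Screw past 1.0 rad; shaft's flat facing it within 0.12 rad; key hanging at rest, handle across both rails (centre 4 to 18 mm above the rails' tops, within 22 mm of the gap's middle and within the rails' length), shank within 0.25 rad of vertical (value of joint screw above 1 rad and value of joint shaft between -0.12 and 0.12 rad and x of handle in the frame of rest_mid between -0.065 and 0.06 m and y of handle in the frame of rest_mid between -0.022 and 0.022 m and z of handle in the frame of rest_mid between 0.004 and 0.018 m and angle between handle's own z axis and vertical below 0.25 rad and linear speed of key below 0.03 m/s); the robot touches nothing.
It fails at once if a nut bar or the canister is moved more than 40 mm (distance of any of bar_a, bar_b, bar_c, canister from where it was at the start of the episode above 0.04 m).
It also fails if it takes over 56 s, if anything falls off the work surface, if the arm or the gripper's body presses on something with over 40 N, if the wrist force passes 120 N, or if a joint passes its speed limit or range.

## Working session

There is one attempt and no reset: what is moved stays moved. The work goes in short steps, Python scripts to look and compute and a tool call to move; the robot and the scene stay as the last step left them, time stands still between calls to the robot, and variables do not carry over. Pictures are saved under pics/ and viewed, and the job is handed in when it is done.

Besides the shell and the picture viewer there is one more tool, called after "Call:" as name(argument=value, ...), one argument or row to a line, values as JSON. servo_tool: Moves the arm, as the interface text tells. Its arguments: {"type":"object","properties":{"motion":{"type":"array"},"newtons":{"type":"number"}},"required":["motion"]}

```bash
mkdir -p pics; ls; cat > h.py <<'E'
import numpy as np, cv2
from cell import r
def grab(n):
    s=r.state(); im=r.get_image(n); im['state']=s; 
    np.save(f'{n}.npy',im,allow_pickle=True); return im
def load(n): return np.load(f'{n}.npy',allow_pickle=True).item()
def K(im):
    f=240/np.tan(np.radians(im['fov_y'])/2); return f
def ext(im):
    # returns R,t camera->world
    if 'hand_eye' in im:
        H=np.array(im['hand_eye']); s=im['state']; R=np.array(s['ee_rot']).reshape(3,3); t=np.array(s['tool_pos'])
        return R@H[:3,:3], R@H[:3,3]+t
    R=cv2.Rodrigues(np.array(im['rvec'],float))[0]; t=np.array(im['tvec'],float).ravel()
    return R.T, -R.T@t
def rays(im,uv):
    f=K(im); d=(np.array(uv,float).reshape(-1,2)-[im['cx'],im['cy']])/f
    u=d.copy()
    for _ in range(30): u=d/(1+im['k1']*(u**2).sum(1,keepdims=True))
    return np.c_[u,np.ones(len(u))]
def pts(im,uv,z=None):
    uv=np.array(uv).reshape(-1,2)
    if z is None: z=im['z_map'][uv[:,1].astype(int),uv[:,0].astype(int)]
    R,t=ext(im); return (rays(im,uv)*np.reshape(z,(-1,1)))@R.T+t
def cloud(im):
    v,u=np.mgrid[0:480,0:640]; return pts(im,np.c_[u.ravel(),v.ravel()]).reshape(480,640,3)
def plane(im,uv,h):
    R,t=ext(im); d=rays(im,uv)@R.T; return t+d*((h-t[2])/d[:,2])[:,None]
def proj(im,P):
    R,t=ext(im); c=(np.array(P).reshape(-1,3)-t)@R; s=c[:,:2]/c[:,2:]
    s=s*(1+im['k1']*(s**2).sum(1,keepdims=True)); return s*K(im)+[im['cx'],im['cy']]
E
python3 - <<'E'
from h import *
for n in ['scene','top','wrist']:
    im=grab(n); cv2.imwrite(f'pics/{n}0.png',im['pixels']); print(n,im['fov_y'],ext(im)[1],ext(im)[0][:,2],(im['z_map']>0).mean())
print(r.state())
E
```

```text
pics
scene 51.175523398409624 [1137.77641669  -64.90097615 1050.51533366] [-0.57032468  0.07937208 -0.81757559] 0.9960611979166667
top 55.67919692234689 [ 412.1887759     8.87630418 1166.23275737] [ 0.08192184 -0.00192432 -0.9966369 ] 0.9961458333333333
wrist 63.46806554585849 [199.4967429  594.92954899 371.76613054] [ 0.26576165 -0.12893888 -0.95537716] 0.9958723958333333
{'time': 0.15, 'q': array([ 1.02260452e+00,  2.76997663e-01, -2.75761558e-02,  1.26798623e+00,
        1.98410885e-05,  1.46739527e+00]), 'joint_vel': array([ 0.00097842, -0.00209024,  0.00276138, -0.0005194 , -0.00104645,
       -0.00089722]), 'effort': array([ 1.08331700e-03, -4.46057546e+01,  2.95639157e+01,  1.04984027e-02,
       -8.80335779e-05, -1.65950479e-05]), 'tool_pos': array([268.76458563, 563.92071706, 403.78698796]), 'ee_rot': array([[-9.02700617e-01,  4.30268195e-01, -9.36085310e-04],
       [ 4.30269166e-01,  9.02699402e-01, -1.49493562e-03],
       [ 2.01780397e-04, -1.75224796e-03, -9.99998444e-01]]), 'force': array([-0.57398373,  0.22979186, -0.28397798]), 'wrist_torque': array([ 0.0007513 , -0.06183775, -0.0001462 ]), 'width': 1.0009405847313524}
```

View pics/scene0.png

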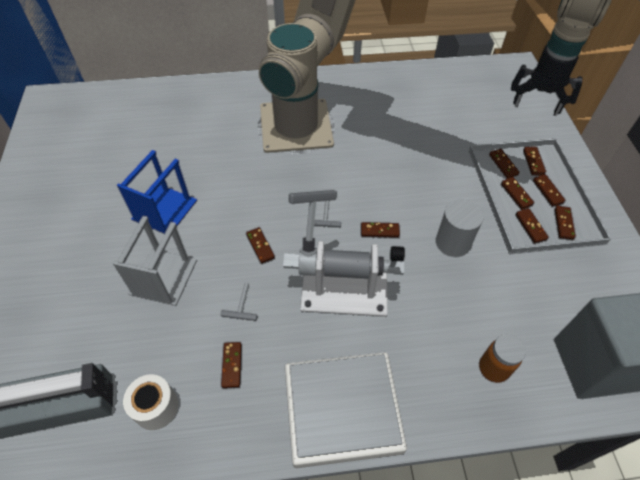

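View pics/top0.png

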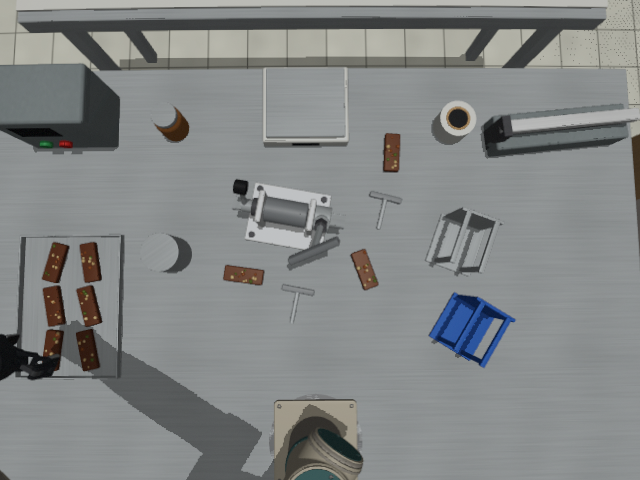

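View pics/wrist0.png

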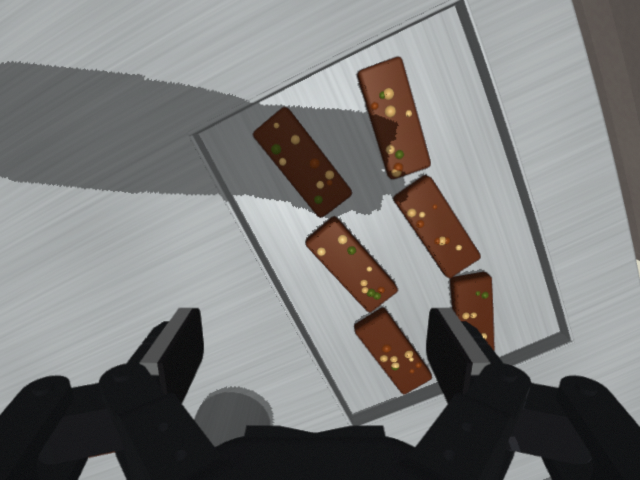

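The scene view shows the stand at (345,275), with the big key standing in its hub (handle at 313,196). Two smaller T-keys lie loose at (328,215) and (240,310). The grey rest is at (155,265) and the blue one at (157,195). The key standing in the hub is the largest, and the grey rest is the one meant. I'll check both in enlarged crops.

```bash
python3 - <<'E'
from h import *
t=load('top')['pixels'];s=load('scene')['pixels']
a=cv2.resize(t[160:320,220:420],(800,640),interpolation=cv2.INTER_CUBIC)[:600]
cv2.imwrite('pics/c1.png',a)
b=cv2.resize(s[170:330,110:420],None,fx=2.58,fy=2.58,interpolation=cv2.INTER_CUBIC)
cv2.imwrite('pics/c2.png',b)
c=cv2.resize(t[190:380,410:530],None,fx=3.1,fy=3.1,interpolation=cv2.INTER_CUBIC)
cv2.imwrite('pics/c3.png',c)
E
```

```text
(no output)
```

View pics/c1.png

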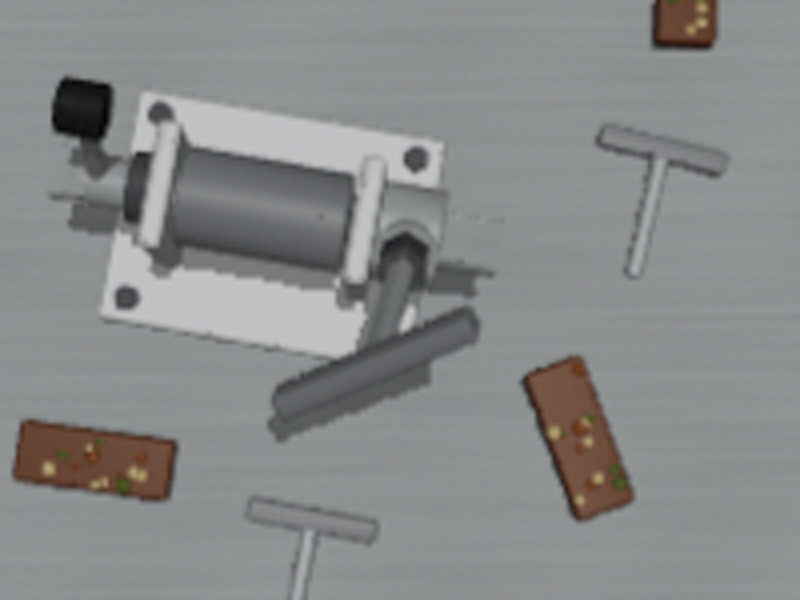

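View pics/c2.png

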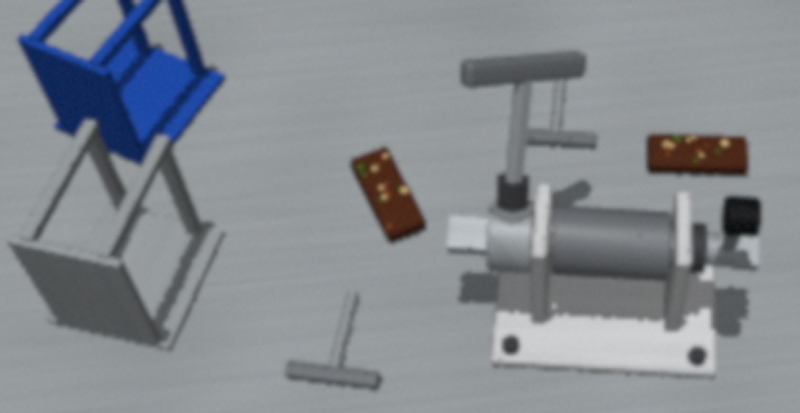

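View pics/c3.png

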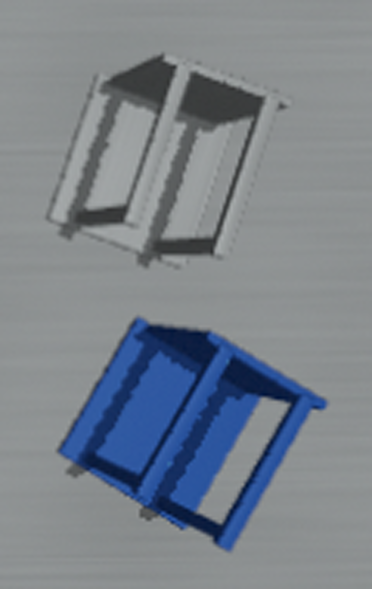

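The crops confirm it. The big key stands in the hub socket (c1 at 375,360), while the other two are small ones lying on the table. The grey rest's end plate is on the far (+x) side. The knob is the black disc at top-view pixel (240,187). Next I'll measure these from depth.

```bash
python3 - <<'E'
from h import *
for n in ['top','scene']:
    im=load(n); C=cloud(im); px=im['pixels'].astype(int); Z=C[...,2]
    ok=im['z_map']>0
    def rep(name,m):
        P=C[m]; 
        if len(P)<5: print(name,len(P));return
        c=np.median(P,0); (cx,cy),(w,h),a=cv2.minAreaRect(P[:,:2].astype(np.float32))
        ev,V=np.linalg.eigh(np.cov((P).T)); 
        print(n,name,len(P),'mean',P.mean(0).round(1),'med',c.round(1),'rect',round(cx,1),round(cy,1),round(w,1),round(h,1),round(a,1),'main',V[:,2].round(3),np.sqrt(ev).round(1), 'z',Z[m].min().round(0),Z[m].max().round(0))
    X,Y=C[...,0],C[...,1]
    reg=ok&(X>250)&(X<750)&(Y>-120)&(Y<330)
    rep('handle',reg&(Z>172))
    dark=(px.max(2)<60)
    rep('knob',reg&dark&(Z>60)&(Y>130))
    grey=(px.max(2)-px.min(2)<25)
    rr=ok&grey&(X>300)&(X<750)&(Y<-200)&(Y>-500)
    rep('rest',rr&(abs(Z-150)<6))
    rep('cheek',reg&(abs(Z-134)<5)&(px.min(2)>120)&(Y>-30))
    rep('base',reg&(abs(Z-10)<9)&(px.min(2)>185))
    print(n,np.unique((Z[reg&(px.min(2)>185)]//3*3),return_counts=True))
E
```

```text
top handle 829 mean [502.2  41.5 222.8] med [474.8  13.8 221.6] rect 515.8 82.4 263.2 97.8 56.1 main [-0.621 -0.769  0.148] [15.5 24.7 92.7] z 172.0 261.0
top knob 213 mean [598.9 157.2 195.2] med [600.3 157.3 204.7] rect 591.8 150.8 67.0 35.7 35.6 main [-0.377 -0.175 -0.91 ] [ 7.4  8.7 30.3] z 109.0 212.0
top rest 781 mean [ 495.5 -364.4  149.7] med [ 498.  -372.3  149.9] rect 445.6 -366.0 126.9 237.6 88.8 main [-0.954  0.299  0.015] [ 2.3 34.  41. ] z 144.0 156.0
top cheek 546 mean [560.   56.2 133.4] med [559.5  43.6 133.5] rect 559.1 49.3 168.0 73.7 79.9 main [-0.165 -0.986 -0.004] [ 2.3 17.1 56.3] z 129.0 139.0
top base 1392 mean [557.   77.2  13. ] med [528.4  76.1  13. ] rect 562.6 67.0 193.9 144.3 79.4 main [-0.876  0.483 -0.001] [ 2.2 46.8 56.9] z 6.0 19.0
top (array([  6.,   9.,  12.,  15.,  18., 129., 132., 135., 138.]), array([ 49, 415, 680, 239,  12,   5,  68,  69,   9]))
scene handle 927 mean [509.3  38.3 217.2] med [483.    6.  214.6] rect 519.3 81.1 262.5 95.4 56.4 main [-0.626 -0.769  0.131] [17.3 23.4 91.4] z 172.0 259.0
scene knob 193 mean [611.7 156.2 195.6] med [613.  156.7 202.9] rect 608.8 150.7 40.0 26.1 82.3 main [-0.127 -0.24  -0.962] [ 6.8  7.4 25.5] z 100.0 209.0
scene rest 710 mean [ 499.7 -364.1  148.3] med [ 502.6 -371.6  148.5] rect 492.3 -360.8 100.0 129.8 68.5 main [-0.947  0.321  0.014] [ 2.1 33.5 39.4] z 144.0 154.0
scene cheek 463 mean [565.   58.1 132.3] med [564.9  40.2 132.2] rect 561.2 50.5 163.9 75.8 79.1 main [-0.181 -0.983 -0.003] [ 2.1 18.4 58.4] z 129.0 138.0
scene base 1357 mean [611.3  61.5  11.4] med [612.3  61.3  11.4] rect 585.8 62.7 195.8 102.7 81.2 main [-0.131 -0.991  0.   ] [ 1.9 15.3 54.2] z 3.0 18.0
scene (array([  3.,   6.,   9.,  12.,  15.,  18., 102., 105., 108., 111., 114.,
       126., 129., 132., 135., 138.]), array([  3, 135, 686, 487,  45,   1,   8,  27,  25,  13,   3,   1,  43,
       102,  36,   1]))
```

```bash
cat > plan.py <<'E'
from h import *
from scipy.spatial.transform import Rotation as Ro
def Rz(a): return Ro.from_euler('z',a,degrees=True).as_matrix()
def down(yawx,):  # tool down with tool x at world yaw
    a=np.radians(yawx); x=np.array([np.cos(a),np.sin(a),0]); z=np.array([0,0,-1.]); return np.c_[x,np.cross(z,x),z]
def ori(z,ylike):
    z=np.array(z,float);z/=np.linalg.norm(z); y=np.array(ylike,float); y-=z*(y@z); y/=np.linalg.norm(y); return np.c_[np.cross(y,z),y,z]
def rows(p0,R0,p1,R1,n,clo=None,show=True):
    rv=Ro.from_matrix(R0.T@R1).as_rotvec(); p,R=p0,R0; out=[]
    for i in range(n):
        s=(i+1)/n; q=p0+(p1-p0)*s; Q=R0@Ro.from_rotvec(rv*s).as_matrix()
        d=R.T@(q-p); w=np.degrees(Ro.from_matrix(R.T@Q).as_rotvec())
        out.append(np.r_[d,w]); p,R=q,Q
    for o in out: print(np.round(o,1).tolist())
    return out
def cur():
    s=r.state(); return np.array(s['tool_pos']),np.array(s['ee_rot']).reshape(3,3),s
E
python3 - <<'E'
from plan import *
p,R,s=cur()
rows(p,R,np.array([470,80,480.]),down(169.5),11)
from plan import *
im=load('top'); C=cloud(im); X,Y,Z=[C[...,i] for i in range(3)]
for n in ['top','scene']:
    im=load(n); C=cloud(im); X,Y,Z=[C[...,i] for i in range(3)]
    m=(Z>205)&(Z<290)&(X>380)&(X<560)&(Y>-80)&(Y<110); P=C[m]
    (c,wh,a)=cv2.minAreaRect(P[:,:2].astype(np.float32)); print(n,m.sum(),P.mean(0),c,wh,a,np.linalg.eigh(np.cov(P.T))[1][:,2])
E
```

```text
[-35.4, -31.9, -6.9, -0.0, -0.0, -1.4]
[-34.7, -32.7, -6.9, -0.0, -0.0, -1.4]
[-33.9, -33.5, -6.9, -0.0, -0.0, -1.4]
[-33.1, -34.3, -6.9, -0.0, -0.0, -1.4]
[-32.3, -35.1, -6.9, -0.0, -0.0, -1.4]
[-31.4, -35.8, -6.9, -0.0, -0.0, -1.4]
[-30.6, -36.6, -6.9, -0.0, -0.0, -1.4]
[-29.7, -37.3, -6.9, -0.0, -0.0, -1.4]
[-28.8, -38.0, -6.9, -0.0, -0.0, -1.4]
[-27.9, -38.6, -6.9, -0.0, -0.0, -1.4]
[-26.9, -39.3, -6.9, -0.0, -0.0, -1.4]
top 546 [463.96508366   1.8220416  234.60705649] (468.6072998046875, 4.968578338623047) (31.85036849975586, 113.62523651123047) 21.126272201538086 [-0.3315051   0.85780987 -0.39276787]
scene 563 [ 4.71762082e+02 -2.61570112e-01  2.30640318e+02] (469.6334228515625, 4.2451324462890625) (30.472312927246094, 113.32713317871094) 22.36246109008789 [-0.3197544   0.86228559 -0.39270942]
```

Call:
servo_tool(
  motion=[
    [-35,-32,-7,0,0,-1.4,0],
    [-35,-33,-7,0,0,-1.4,0],
    [-34,-33,-7,0,0,-1.4,0],
    [-33,-34,-7,0,0,-1.4,0],
    [-32,-35,-7,0,0,-1.4,0],
    [-31,-36,-7,0,0,-1.4,0],
    [-31,-37,-7,0,0,-1.4,0],
    [-30,-37,-7,0,0,-1.4,0],
    [-29,-38,-7,0,0,-1.4,0],
    [-28,-39,-7,0,0,-1.4,0],
  ],
)

```text
time: 1.4
tool_pos: [453.6, 122.9, 474.8]
ee_rot: [[-0.98, 0.198, -0.0], [0.198, 0.98, 0.0], [0.0, 0.0, -1.0]]
force: [0.2, 0.2, -0.8]
width: 1.0
```

Call:
servo_tool(
  motion=[
    [-27,-39,-7,0,0,-1.4,0],
    [0,0,0,0,0,0,0],
    [0,0,0,0,0,0,0],
  ],
)

```text
time: 1.78
tool_pos: [471.8, 80.9, 481.3]
ee_rot: [[-0.984, 0.176, -0.001], [0.176, 0.984, 0.0], [0.001, 0.0, -1.0]]
force: [1.0, 0.1, 0.1]
width: 1.0
```

```bash
python3 - <<'E'
from h import *
for n in ['wrist','top','scene']:
    im=grab(n); cv2.imwrite(f'pics/{n}1.png',im['pixels'])
print(r.state()['q'])
E
```

```text
[ 3.64519048e-02 -1.79487585e-02 -2.03925597e-01  1.38568732e+00
  2.46136309e-04  2.10813806e-01]
```

View pics/wrist1.png

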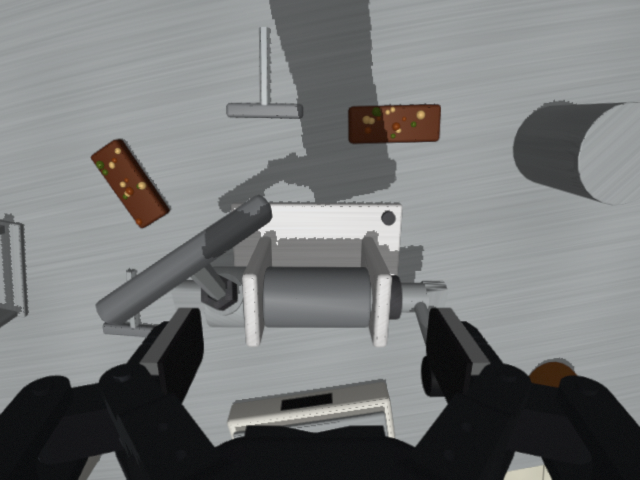

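The wrist view shows the stand nearly square-on: cheeks at (256,290) and (380,290), the socket at (220,292), the big handle at (185,260), and the knob at (432,375), half behind a finger.

```bash
python3 - <<'E'
from h import *
for n in ['wrist','top','scene']:
    im=load(n); C=cloud(im); X,Y,Z=[C[...,i] for i in range(3)]; px=im['pixels'].astype(int)
    box=(X>440)&(X<680)&(Y>-90)&(Y<190)
    print(n)
    wh=px.min(2)>150
    for nm,sel in [('cheekR',Y<65),('cheekL',Y>65)]:
        m=(abs(Z-133)<5)&box&wh&sel; m=cv2.morphologyEx(m.astype(np.uint8),cv2.MORPH_OPEN,np.ones((3,3)))>0
        if m.sum()>20:
            P=C[m]; print(nm,m.sum(),P.mean(0).round(1),cv2.minAreaRect(P[:,:2].astype(np.float32)))
    # roller: cylinder points between cheeks -> axis line
    m=box&(Z>100)&(Z<128)&(px.max(2)<130)&(abs(Y-60)<45)
    print('roller',m.sum(),C[m].mean(0).round(1),np.percentile(Z[m],99))
    m=box&(px.max(2)<45)&(Z>140)&(Y>125)
    if m.sum()>5: P=C[m];print('knob',m.sum(),P.mean(0).round(1),P.min(0).round(1),P.max(0).round(1))
    m=(Z>190)&(Z<290)&(X>380)&(X<560)&(Y>-80)&(Y<110)&(px.max(2)-px.min(2)<30)&(px.max(2)>60)
    P=C[m];print('key',m.sum(),P.mean(0).round(1),P.min(0),P.max(0),np.linalg.eigh(np.cov(P.T))[1][:,2])
    # base
    m=box&(px.min(2)>185)&(Z<20)&(Z>4); P=C[m]; print('base',P[:,2].mean(),cv2.minAreaRect(P[:,:2].astype(np.float32)))
E
```

```text
wrist
cheekR 989 [548.9   5.1 132.3] ((547.9978637695312, 4.308219909667969), (59.92909622192383, 59.420677185058594), 38.960296630859375)
cheekL 915 [569.9 124.3 132.4] ((571.50537109375, 124.70838165283203), (13.003621101379395, 72.65226745605469), 79.89708709716797)
roller 3931 [548.3  60.3 119. ] 127.91045027485872
knob 13017 [479.1 140.1 369.9] [464.9 125.  156.4] [611.9 156.5 399.1]
key 5953 [463.   -0.7 233.4] [434.27053891 -49.03533533 190.56518356] [495.19345389  56.18214927 258.02966538] [-0.34878594  0.84776999 -0.39954275]
base 10.748413355572318 ((515.6063842773438, 96.23050689697266), (169.3877716064453, 82.84823608398438), 64.33238220214844)
top
cheekR 103 [556.9   6.  134.5] ((552.8204956054688, 7.020066738128662), (11.40552806854248, 71.67953491210938), 79.78630828857422)
roller 327 [553.4  42.8 120.3] 127.92662512096801
key 472 [466.8  -3.8 234.3] [436.46849582 -49.31402698 190.1535969 ] [499.1227576   56.10339865 261.66012774] [-0.35315959  0.84723425 -0.39682797]
base 13.056551146052314 ((566.9013671875, 27.98418426513672), (118.96308135986328, 121.98944091796875), 79.90861511230469)
scene
cheekR 167 [553.8   6.8 132.9] ((553.2782592773438, 6.968557357788086), (12.74795913696289, 74.4641342163086), 80.28023529052734)
cheekL 166 [575.9 125.  133. ] ((573.900146484375, 125.50420379638672), (11.520773887634277, 74.26371002197266), 79.64936828613281)
roller 646 [577.7  59.8 117.4] 127.79109423436546
knob 420 [537.6 145.4 317.5] [469.9 125.1 188.7] [624.2 170.3 426.9]
key 633 [4.732e+02 4.000e-01 2.270e+02] [441.31036845 -50.32300361 191.03740519] [499.68995624  56.14688389 258.06613786] [ 0.30831405 -0.860419    0.40573587]
base 11.39156911165418 ((585.2347412109375, 62.3539924621582), (197.00289916992188, 106.71504974365234), 81.11104583740234)
```

```bash
cat > stand.py <<'E'
from plan import *
yaw=-10.1; S=Rz(yaw); O=np.array([562.9,66.0,100.])  # mid of cheeks, axis height
E
python3 - <<'E'
from stand import *
for n in ['wrist','top','scene']:
    im=load(n); C=cloud(im); px=im['pixels'].astype(int)
    L=(C-O)@S   # stand coords
    x,y,z=[L[...,i] for i in range(3)]
    grey=(px.max(2)-px.min(2)<30)
    c=np.cos(np.pi/6);s_=.5
    a=-s_*x+c*z; b=c*x+s_*z   # along screw axis; perpendicular (towards +x)
    print(n)
    # axial slices of key / hub
    for lo in range(20,165,10):
        m=(a>lo)&(a<lo+10)&grey&(abs(b)<40)&(y<-20)&(y>-140)&(x<40)
        if m.sum()>10: print(lo,m.sum(),'y',np.percentile(y[m],[2,50,98]).round(1),'b',np.percentile(b[m],[2,50,98]).round(1))
E
```

```text
wrist
20 2335 y [-101.4  -44.7  -21. ] b [-28.9   5.3  27. ]
30 864 y [-96.8 -65.  -28.8] b [-25.5   1.   15.6]
40 372 y [-90.2 -62.4 -54.4] b [-21.1 -10.3  11.7]
50 499 y [-99.5 -82.1 -73.7] b [-13.3   3.1  11.6]
60 61 y [-91.1 -80.9 -78.5] b [-8.3  0.6  3.5]
70 57 y [-90.7 -80.8 -77.8] b [-9.5 -0.2  2.7]
80 67 y [-89.2 -79.7 -77.2] b [-10.6  -1.2   1.9]
90 77 y [-88.6 -79.1 -76.9] b [-11.7  -2.4   0.7]
100 80 y [-87.7 -78.5 -76.2] b [-12.4  -3.4  -0.3]
110 95 y [-88.6 -77.8 -75.5] b [-13.8  -4.5  -1.4]
120 89 y [-87.3 -77.9 -74.3] b [-12.9  -4.8  -2.4]
130 92 y [-83.8 -76.7 -35.8] b [-38.1  -6.3  -3.5]
140 404 y [-97.2 -57.1 -34.2] b [-39.3 -21.5   9.3]
150 1977 y [-116.5  -62.3  -37.8] b [-39.5 -24.2  25. ]
160 3299 y [-124.8  -98.1  -64. ] b [-26.4   2.   24.1]
top
20 322 y [-104.   -49.5  -21.5] b [-23.5  15.2  32.2]
30 211 y [-103.6  -60.7  -21.7] b [-11.2   5.6  18.2]
40 70 y [-95.9 -62.9 -53.8] b [-19.1  -5.4  14.4]
50 79 y [-99.4 -88.9 -73.6] b [-9.7  5.2 13. ]
60 18 y [-92.9 -84.2 -75.5] b [-1.1  3.9 15. ]
70 19 y [-91.7 -85.9 -77.7] b [-5.   1.7  4.3]
80 13 y [-90.5 -84.8 
[... 484 characters left out ...]
]
30 123 y [-101.9  -73.9  -43.8] b [-9.1  9.3 17.1]
40 83 y [-98.  -76.3 -54.3] b [-14.    8.7  15.9]
50 80 y [-98.7 -85.7 -72.4] b [-8.9  7.4 15. ]
60 32 y [-90.4 -83.7 -77.3] b [-1.   2.8  6. ]
70 29 y [-91.  -84.1 -77.6] b [-4.4  2.5  6.5]
80 30 y [-88.9 -82.4 -75.8] b [-3.2  1.1  6.2]
90 32 y [-89.6 -82.6 -76. ] b [-7.3 -0.2  3.2]
100 26 y [-87.4 -80.7 -75.3] b [-5.1 -0.1  2.9]
110 33 y [-87.6 -80.8 -74.6] b [-4.4 -0.9  1.7]
120 32 y [-88.4 -81.2 -74.3] b [-11.9  -3.7   0.9]
130 46 y [-86.  -76.4 -33.5] b [-37.5  -5.2  -0.8]
140 146 y [-119.6  -66.5  -31.8] b [-38.5 -12.1  26.8]
150 226 y [-126.7  -80.   -35.4] b [-36.2  -1.9  30.3]
160 120 y [-125.8 -104.   -68.4] b [-20.8  13.5  29.6]
```

```bash
python3 - <<'E'
from stand import *
for n in ['wrist','top','scene']:
    im=load(n); C=cloud(im); px=im['pixels'].astype(int)
    L=(C-O)@S; x,y,z=[L[...,i] for i in range(3)]
    m=(abs(y-100)<22)&(px.max(2)<70)&(z>40)&(z<125)&(abs(x)<130)
    P=L[m]; print(n,m.sum(),np.percentile(P,[1,50,99],axis=0).round(1).tolist(), P.mean(0).round(1))
    # circle fit in x-z of rim surface points: 
    from scipy.optimize import least_squares
    if len(P)>20:
        for R0 in [None]:
            f=lambda t: np.hypot(P[:,0]-95*np.sin(t[0]),P[:,2]-95*np.cos(t[0]))-16
            q=least_squares(f,[0.3],loss='soft_l1'); print('phi',q.x, 'theta',q.x+np.pi/6,'cost',np.abs(q.fun).mean(), 'yr',np.percentile(P[:,1],[1,99]))
    # lever rod
    m=(abs(y-100)<9)&(z>5)&(z<70)&(px.max(2)>60)&(px.max(2)-px.min(2)<30)&(abs(x)<60)
    Q=L[m]; 
    if len(Q)>5:
        print('rod',len(Q),np.degrees(np.arctan2(Q[:,0],Q[:,2])).mean())
    cv2.imwrite(f'pics/k_{n}.png',cv2.resize((lambda u:im['pixels'][max(0,int(u[1])-30):int(u[1])+30,max(0,int(u[0])-40):int(u[0])+40])(proj(im,[O+S@np.array([30,100,85])])[0]),None,fx=6,fy=6))
E
```

```text
wrist 516 [[8.7, 84.1, 45.4], [22.4, 85.3, 99.8], [36.0, 95.5, 106.9]] [22.2 86.8 95.3]
phi [0.30482963] theta [0.82842841] cost 5.039587203954562 yr [84.11236315 95.4684769 ]
rod 677 -12.22902593949332Traceback (most recent call last):
  File "<stdin>", line 6, in <module>
    return _quantile_unchecked(
        a, q, axis, out, overwrite_input, method, keepdims, weights)
    return _ureduce(a,
                    func=_quantile_ureduce_func,
    ...<5 lines>...
                    overwrite_input=overwrite_input,
                    method=method)
    r = func(a, **kwargs)
    result = _quantile(arr,
                       quantiles=q,
    ...<2 lines>...
                       out=out,
                       weights=wgt)
    slices_having_nans = np.isnan(arr[-1, ...])
                                  ~~~^^^^^^^^^
IndexError: index -1 is out of bounds for axis 0 with size 0
```

```bash
python3 - <<'E'
from stand import *
from scipy.optimize import least_squares
im=load('scene'); C=cloud(im); px=im['pixels'].astype(int)
L=(C-O)@S; x,y,z=[L[...,i] for i in range(3)]
m=(abs(y-100)<25)&(px.max(2)<75)&(z>70)&(z<125)&(abs(x)<130)
P=L[m]; print(m.sum())
if m.sum(): print(np.percentile(P,[1,50,99],axis=0).round(1).tolist())
for phi in [.2,.3,.4]: print(phi,proj(im,[O+S@np.array([95*np.sin(phi),100,95*np.cos(phi)])]))
cv2.imwrite('pics/k_scene.png',cv2.resize(im['pixels'][220:300,340:440],(800,600),interpolation=cv2.INTER_CUBIC))
E
```

```text
191
[[17.9, 85.8, 86.8], [34.1, 98.3, 103.6], [43.0, 111.5, 109.8]]
0.2 [[396.59083224 250.27411834]]
0.3 [[396.56973092 254.67093355]]
0.4 [[396.4863354  259.21773345]]
```

View pics/k_scene.png

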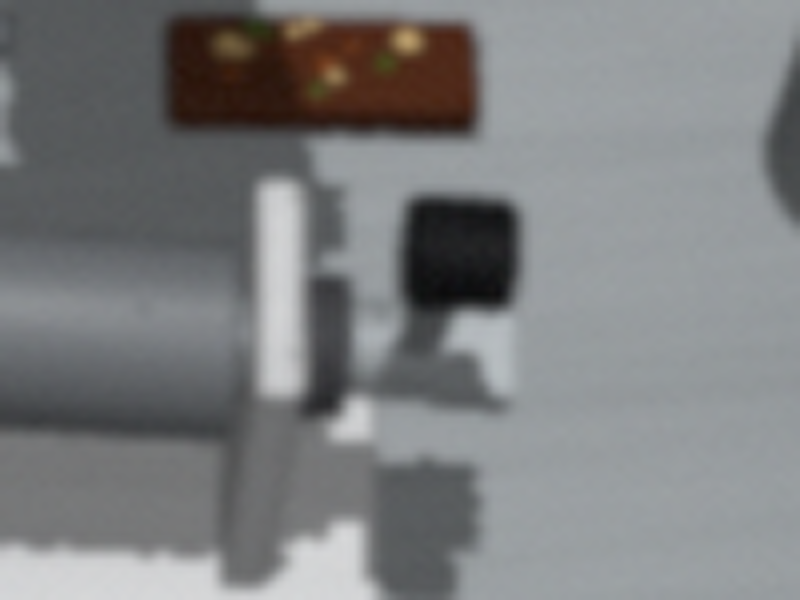

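```bash
python3 - <<'E'
from stand import *
def pose(phi,d):
    u=np.array([np.sin(phi),0,np.cos(phi)]); R=S@ori(-u,[0,1,0]); return O+S@(np.array([0,99,0])+u*(95+155+d)),R
p,R,s=cur()
A=pose(.28,75); B=pose(.28,0)
print(A,B); rows(p,R,*A,8); print(); rows(*A,*B,3)
E
```

```text
(array([668.6850357 , 147.71514959, 412.34301745]), array([[-0.94616214,  0.17536673, -0.27207301],
       [ 0.16853715,  0.98450318,  0.04846359],
       [ 0.27635565,  0.        , -0.96105544]])) (array([648.27955959, 151.34991849, 340.26385958]), array([[-0.94616214,  0.17536673, -0.27207301],
       [ 0.16853715,  0.98450318,  0.04846359],
       [ 0.27635565,  0.        , -0.96105544]]))
[-22.8, 12.4, 8.6, -0.0, 2.0, 0.0]
[-23.1, 12.4, 7.8, -0.0, 2.0, 0.0]
[-23.4, 12.4, 7.0, -0.0, 2.0, 0.0]
[-23.6, 12.4, 6.2, -0.0, 2.0, 0.0]
[-23.8, 12.4, 5.3, -0.0, 2.0, 0.0]
[-24.0, 12.4, 4.5, -0.0, 2.0, 0.0]
[-24.1, 12.4, 3.7, -0.0, 2.0, 0.0]
[-24.2, 12.4, 2.8, -0.0, 2.0, 0.0]

[0.0, -0.0, 25.0, 0.0, 0.0, 0.0]
[-0.0, 0.0, 25.0, 0.0, 0.0, 0.0]
[0.0, -0.0, 25.0, 0.0, 0.0, 0.0]
```

Call:
servo_tool(
  motion=[
    [-23,12.4,8.6,0,2,0,0],
    [-23,12.4,7.8,0,2,0,0],
    [-23.4,12.4,7,0,2,0,0],
    [-23.6,12.4,6.2,0,2,0,0],
    [-23.8,12.4,5.3,0,2,0,0],
    [-24,12.4,4.5,0,2,0,0],
    [-24,12.4,3.7,0,2,0,0],
    [-24.2,12.4,2.8,0,2,0,0],
    [0,0,0,0,0,0,0],
    [0,0,0,0,0,0,0],
  ],
)

```text
time: 3.18
tool_pos: [668.6, 147.3, 412.9]
ee_rot: [[-0.946, 0.174, -0.272], [0.167, 0.985, 0.048], [0.276, -0.0, -0.961]]
force: [-0.4, -0.1, 0.2]
width: 0.998
```

```bash
python3 - <<'E'
from stand import *
im=grab('wrist'); cv2.imwrite('pics/w2.png',im['pixels'])
print(proj(im,[O+S@np.array([95*np.sin(.28),99,95*np.cos(.28)])]))
E
```

```text
[[318.48949424 265.37856767]]
```

View pics/w2.png

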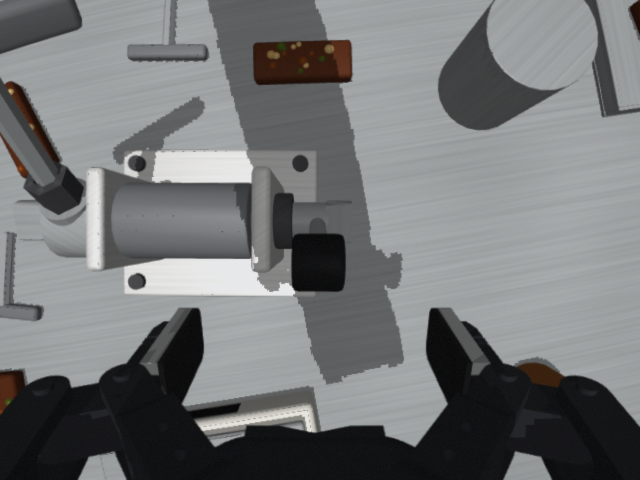

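The knob at (318,262) matches the predicted (318,265), so I'll descend and grip.

Call:
servo_tool(
  motion=[
    [0,0,25,0,0,0,0],
    [0,0,25,0,0,0,0],
    [0,0,25,0,0,0,0.2],
    [0,0,0,0,0,0,0.8],
    [0,0,0,0,0,0,1],
    [0,0,0,0,0,0,1],
    [0,0,0,0,0,0,1],
    [0,0,0,0,0,0,1],
  ],
  newtons=40,
)

```text
time: 4.22
tool_pos: [649.4, 151.6, 343.0]
ee_rot: [[-0.947, 0.176, -0.269], [0.168, 0.984, 0.053], [0.274, 0.005, -0.962]]
force: [-0.1, 5.8, 0.1]
width: 0.317
```

```bash
python3 - <<'E'
from stand import *
p,R,s=cur(); print(s['width'],s['force'],s['wrist_torque'])
im=grab('wrist'); cv2.imwrite('pics/w3.png',im['pixels'])
g=(p+R[:,2]*155-O)@S; print('grasp pt stand',g)
def pose(phi):
    u=np.array([np.sin(phi),0,np.cos(phi)]); Rr=S@ori(-u,[0,1,0]); return O+S@(np.array([0,99,0])+u*(250)),Rr
n=9
for i in range(n):
    a=pose(.28-.8036*i/n);b=pose(.28-.8036*(i+1)/n); 
    d=a[1].T@(b[0]-a[0]); print(d.round(2),np.degrees(Ro.from_matrix(a[1].T@b[1]).as_rotvec()).round(2))
E
```

```text
0.31658897530952873 [-0.05562791  5.78347935  0.07218344] [ 0.75734521 -0.01503678 -0.5202321 ]
grasp pt stand [ 27.72942316 100.16713893  93.91717344]
[22.29 -0.    1.  ] [-0.   -5.12 -0.  ]
[22.29  0.    1.  ] [ 0.   -5.12  0.  ]
[22.29  0.    1.  ] [-0.   -5.12  0.  ]
[22.29 -0.    1.  ] [ 0.   -5.12 -0.  ]
[22.29  0.    1.  ] [ 0.   -5.12 -0.  ]
[22.29 -0.    1.  ] [ 0.   -5.12 -0.  ]
[22.29  0.    1.  ] [-0.   -5.12  0.  ]
[22.29  0.    1.  ] [-0.   -5.12 -0.  ]
[22.29 -0.    1.  ] [ 0.   -5.12  0.  ]
```

View pics/w3.png

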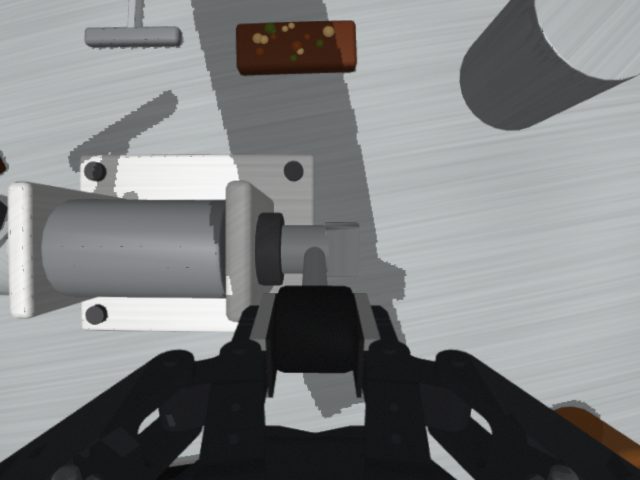

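The knob is held between the pads at image (313,330). Now I'll swing the lever through 0.80 rad.

Call:
servo_tool(
  motion=[
    [22.3,0.8,1,0,-5.12,0,1],
    [22.3,0,1,0,-5.12,0,1],
    [22.3,0,1,0,-5.12,0,1],
    [22.3,0,1,0,-5.12,0,1],
    [22.3,0,1,0,-5.12,0,1],
    [22.3,0,1,0,-5.12,0,1],
    [22.3,0,1,0,-5.12,0,1],
    [22.3,0,1,0,-5.12,0,1],
    [22.3,0,1,0,-5.12,0,1],
    [0,0,0,0,0,0,1],
  ],
)

```text
time: 5.52
tool_pos: [457.0, 186.2, 319.1]
ee_rot: [[-0.85, 0.172, 0.497], [0.151, 0.985, -0.083], [-0.504, 0.005, -0.864]]
force: [-5.8, 5.1, 5.3]
width: 0.321
```

Call:
servo_tool(
  motion=[
    [0,0,0,0,0,0,1],
    [0,0,0,0,0,0,1],
  ],
)

```text
time: 5.78
tool_pos: [457.8, 186.1, 319.5]
ee_rot: [[-0.852, 0.173, 0.495], [0.152, 0.985, -0.083], [-0.502, 0.005, -0.865]]
force: [-9.5, 4.6, 8.9]
width: 0.321
```

```bash
cat > lever.py <<'E'
from stand import *
def knobphi(n):
    im=grab(n); C=cloud(im); px=im['pixels'].astype(int); L=(C-O)@S; return im,L,px
E
python3 - <<'E'
from lever import *
p,R,s=cur(); print(s['time'],s['q'],s['force'],s['wrist_torque'])
g=(p+R[:,2]*155-O)@S; print('grasp pt stand',g, 'phi',np.arctan2(g[0],g[2]),'tool tilt',(S.T@-R[:,2]), 'target -0.5236')
for n in ['wrist','scene']:
    im=grab(n); cv2.imwrite(f'pics/{n}4.png',im['pixels'])
E
```

```text
5.775 [ 0.31021664 -0.03459502 -0.63580613  0.49335704 -0.23188053  0.42871831] [-9.47409434  4.5966198   8.89974399] [ 0.82678766  1.50238618 -0.0855544 ]
grasp pt stand [-46.70560279 100.63161808  85.46243466] phi -0.5001555441373686 tool tilt [-0.50183823 -0.00544863  0.86494434] target -0.5236
```

View pics/wrist4.png

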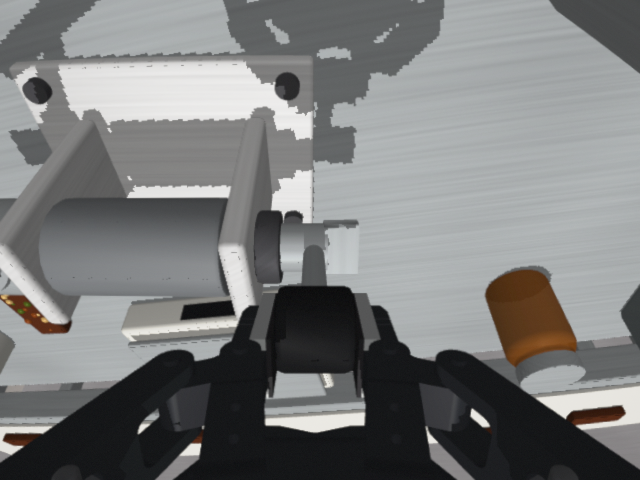

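View pics/scene4.png

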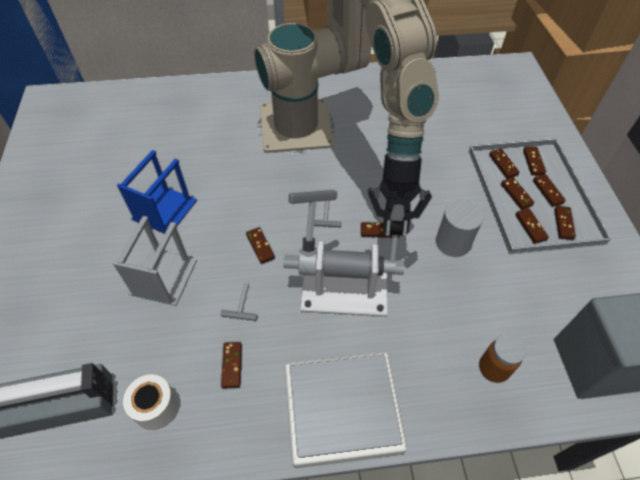

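Call:
servo_tool(
  motion=[
    [0,0,0,0,0,0,0.3],
    [0,0,0,0,0,0,0],
    [0,0,0,0,0,0,0],
    [0,0,-15,0,0,0,0],
    [0,0,-30,0,0,0,0],
    [0,0,-30,0,0,0,0],
    [0,0,0,0,0,0,0],
    [0,0,0,0,0,0,0],
  ],
)

```text
time: 6.88
tool_pos: [420.7, 191.4, 381.6]
ee_rot: [[-0.852, 0.175, 0.494], [0.151, 0.985, -0.088], [-0.501, -0.0, -0.865]]
force: [-0.6, -0.6, -0.1]
width: 0.995
```

```bash
python3 - <<'E'
from stand import *
for n in ['wrist','scene']:
    im=grab(n); cv2.imwrite(f'pics/{n}5.png',im['pixels'])
    for ph in [-.62,-.52,-.42]: print(n,ph,proj(im,[O+S@np.array([95*np.sin(ph),100,95*np.cos(ph)])]).round(1))
    C=cloud(im);px=im['pixels'].astype(int); L=(C-O)@S; x,y,z=[L[...,i] for i in range(3)]
    m=(px.max(2)<60)&(abs(y-100)<18)&(z>60)&(z<125)&(x>-90)&(x<40)
    m=cv2.morphologyEx(m.astype(np.uint8),cv2.MORPH_OPEN,np.ones((3,3)))
    v,u=np.nonzero(m); 
    if len(u): print(len(u),'px bbox',u.min(),u.max(),v.min(),v.max(),np.percentile(L[m>0],[1,50,99],axis=0).round(1).tolist())
E
```

```text
wrist -0.62 [[319.9 248.8]]
wrist -0.52 [[319.8 265.5]]
wrist -0.42 [[319.7 281.1]]
2960 px bbox 292 345 235 292 [[-64.3, 85.6, 73.7], [-59.8, 98.9, 91.3], [-41.3, 112.3, 97.4]]
scene -0.62 [[394.7 225.6]]
scene -0.52 [[395.1 227.2]]
scene -0.42 [[395.4 229.3]]
201 px bbox 388 402 221 235 [[-56.1, 86.0, 71.2], [-37.1, 99.2, 93.1], [-28.1, 113.3, 100.3]]
```

View pics/wrist5.png

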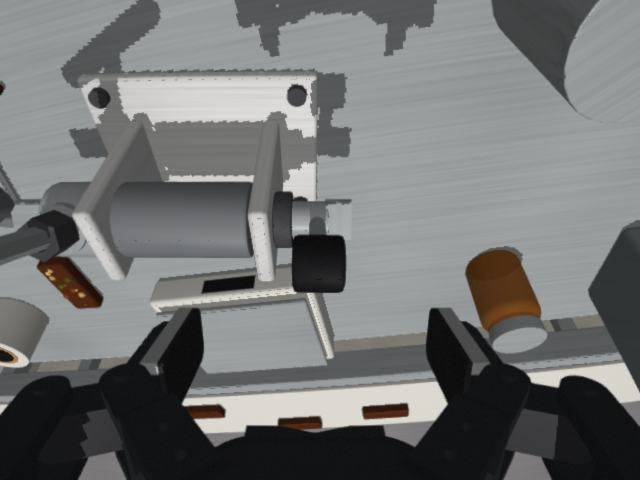

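The wrist view puts the knob centre at (318,263), against a prediction of (320,265) for the target angle, so the lever is within about 0.04 rad of 0. Next I'll move to the key handle.

```bash
cat >> stand.py <<'E'
c30=np.cos(np.pi/6); u=np.array([-.5,0,c30]); Bx=np.array([c30,0,.5])
def keypose(y,b,a,ang,d):   # grasp pose with handle centre at stand (y,b,a), handle angle (rad ccw of shaft about u)
    hy=np.cos(ang)*np.array([0,1,0])+np.sin(ang)*np.cross(u,[0,1,0]); kx=np.cross(hy,u)
    R=S@np.c_[hy,kx,-u]; return O+S@(np.array([0,y,0])+b*Bx+a*u+u*(155+d)),R
E
python3 - <<'E'
from stand import *
p,R,s=cur()
p1=p-R[:,2]*80
A=keypose(-80,-4,152,.64,90); print(p1,A[0])
rows(p1,R,*A,9); print(s['q'])
E
```

```text
[381.32406209 198.31481815 449.87231325] [350.03636163  22.65752889 441.8120853 ]
[0.5, -19.8, 0.8, -0.0, -0.0, 5.9]
[-1.6, -19.8, 0.8, -0.0, -0.0, 5.9]
[-3.6, -19.5, 0.8, -0.0, -0.0, 5.9]
[-5.6, -19.0, 0.8, -0.0, -0.0, 5.9]
[-7.6, -18.3, 0.8, -0.0, -0.0, 5.9]
[-9.4, -17.5, 0.8, -0.0, -0.0, 5.9]
[-11.2, -16.4, 0.8, -0.0, -0.0, 5.9]
[-12.8, -15.2, 0.8, -0.0, -0.0, 5.9]
[-14.3, -13.7, 0.8, -0.0, -0.0, 5.9]
[ 0.35134362 -0.1546256  -0.59807271  0.6655037  -0.25504077  0.46699176]
```

Call:
servo_tool(
  motion=[
    [0,0,-40,0,0,0,0],
    [0,0,-40,0,0,0,0],
    [0,-20,1,0,0,6,0],
    [-2,-20,1,0,0,6,0],
    [-4,-19,1,0,0,6,0],
    [-6,-19,1,0,0,6,0],
    [-8,-18,1,0,0,6,0],
    [-9,-18,1,0,0,6,0],
    [-11,-17,1,0,0,6,0],
    [-13,-15,1,0,0,6,0],
  ],
)

```text
time: 8.22
tool_pos: [354.7, 40.6, 441.2]
ee_rot: [[-0.438, 0.753, 0.491], [0.835, 0.543, -0.088], [-0.333, 0.372, -0.867]]
force: [-0.5, -0.6, 0.7]
width: 0.998
```

Call:
servo_tool(
  motion=[
    [-14,-14,1,0,0,6,0],
    [0,0,0,0,0,0,0],
    [0,0,0,0,0,0,0],
  ],
)

```text
time: 8.6
tool_pos: [351.2, 22.1, 440.6]
ee_rot: [[-0.36, 0.792, 0.492], [0.885, 0.457, -0.088], [-0.294, 0.404, -0.866]]
force: [-0.0, -0.3, -0.1]
width: 0.999
```

```bash
python3 - <<'E'
from stand import *
p,R,s=cur(); print(p,s['q'],keypose(-80,-4,152,.64,90)); 
im=grab('wrist'); cv2.imwrite('pics/w6.png',im['pixels'])
E
```

```text
[351.21806392  22.09957424 440.57894283] [-0.11032258 -0.46396321 -0.67551759  0.83639276 -0.03282462  0.99853024] (array([350.03636163,  22.65752889, 441.8120853 ]), array([[-0.36851077,  0.78859887,  0.49225159],
       [ 0.88036311,  0.46612489, -0.08768336],
       [-0.29859772,  0.40104788, -0.8660254 ]]))
```

View pics/w6.png

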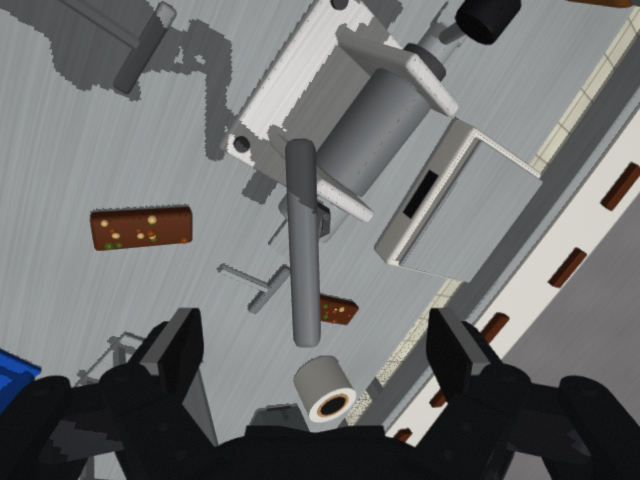

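```bash
python3 - <<'E'
from stand import *
im=load('wrist'); p=np.array(im['state']['tool_pos']);R=np.array(im['state']['ee_rot']).reshape(3,3)
C=cloud(im); T=(C-p)@R; px=im['pixels'].astype(int)
v,u_=np.mgrid[0:480,0:640]
m=(u_>270)&(u_<335)&(v>130)&(v<355)&(T[...,2]<275)&(T[...,2]>200)&(px.max(2)>60)
P=T[m]; print(m.sum(),P.mean(0),np.percentile(P,[1,50,99],axis=0).round(1).tolist())
for lo in range(-70,70,15):
    q=P[(P[:,0]>lo)&(P[:,0]<lo+15)]
    if len(q)>20: print(lo,len(q),'y',np.percentile(q[:,1],[3,50,97]).round(1),'z',np.percentile(q[:,2],[3,50,97]).round(1))
print(cv2.minAreaRect(P[:,:2].astype(np.float32)))
E
```

```text
5824 [  8.78776804  -8.1440871  234.38560824] [[-49.5, -16.6, 226.8], [9.3, -8.2, 234.3], [64.0, 0.8, 245.6]]
-55 474 y [-13.8  -6.2   1.4] z [226.3 227.9 234.6]
-40 697 y [-14.4  -6.7   0.8] z [227.4 229.3 233.8]
-25 739 y [-14.8  -7.2   0.8] z [229.  231.  238.3]
-10 768 y [-15.5  -7.6   0.1] z [230.9 232.7 240.4]
5 797 y [-16.   -8.1  -0.5] z [232.3 234.3 239.3]
20 784 y [-16.4  -9.1  -1.1] z [233.9 235.9 240.5]
35 767 y [-16.7  -9.6  -2.7] z [235.8 237.5 243.5]
50 784 y [-16.6 -10.   -3.2] z [237.4 239.3 243.6]
((6.689601898193359, -8.043871879577637), (16.78069305419922, 117.64030456542969), 88.16539001464844)
```

```bash
python3 - <<'E'
from stand import *
p,R,s=cur()
R1=R@Ro.from_euler('y',-5.5,degrees=True).as_matrix()@Ro.from_euler('z',-2,degrees=True).as_matrix()
h=p+R@[7,-8,245]; print('handle stand',S.T@(h-O),'y,b,a',(S.T@(h-O))[1],(S.T@(h-O))@Bx,(S.T@(h-O))@u)
A=h-R1[:,2]*205; B=h-R1[:,2]*155
rows(p,R,A,R1,3);rows(A,R1,B,R1,2)
E
```

```text
handle stand [-87.2795729  -79.08295322 123.32538247] y,b,a -79.08295322099137 -13.923636128471017 150.442700601982
[8.9, -2.7, 13.6, 0.0, -1.8, -0.7]
[9.3, -2.6, 13.4, 0.0, -1.8, -0.7]
[9.8, -2.4, 13.1, 0.0, -1.8, -0.7]
[-0.0, 0.0, 25.0, 0.0, 0.0, 0.0]
[0.0, 0.0, 25.0, 0.0, 0.0, 0.0]
```

Call:
servo_tool(
  motion=[
    [9,-2,13.5,0,-1.8,-0.7,0],
    [9,-2,13.5,0,-1.8,-0.7,0],
    [10,-2,13,0,-1.8,-0.7,0],
    [0,0,0,0,0,0,0],
    [0,0,0,0,0,0,0],
  ],
)

```text
time: 9.28
tool_pos: [357.0, 39.5, 396.0]
ee_rot: [[-0.341, 0.779, 0.527], [0.856, 0.489, -0.169], [-0.389, 0.393, -0.833]]
force: [0.9, -0.3, -0.0]
width: 1.002
```

```bash
python3 - <<'E'
from stand import *
p,R,s=cur(); 
im=grab('wrist'); cv2.imwrite('pics/w7.png',im['pixels'])
C=cloud(im); T=(C-p)@R; px=im['pixels'].astype(int)
m=(T[...,2]<225)&(T[...,2]>150)&(px.max(2)>60)&(abs(T[...,1])<30)
P=T[m]
for lo in range(-70,70,15):
    q=P[(P[:,0]>lo)&(P[:,0]<lo+15)]
    if len(q)>20: print(lo,len(q),'y',np.percentile(q[:,1],[3,50,97]).round(1),'z',np.percentile(q[:,2],[3,50,97]).round(1))
print(np.percentile(P,[0.2,99.8],axis=0))
E
```

```text
-70 150 y [-11.1  -3.9   3.5] z [192.8 194.1 197.7]
-55 810 y [-11.3  -3.6   3.9] z [192.4 193.8 198. ]
-40 867 y [-11.4  -3.6   3.8] z [192.7 194.1 198.3]
-25 933 y [-10.8  -3.5   3.7] z [192.9 194.3 198. ]
-10 997 y [-11.   -3.5   4. ] z [193.1 194.6 198.5]
5 1088 y [-10.9  -3.4   3.9] z [193.3 194.9 198.8]
20 1147 y [-10.7  -3.4   4.1] z [193.6 195.1 199. ]
35 1184 y [-10.3  -3.4   3.9] z [193.8 195.3 198.7]
50 715 y [-10.2  -3.4   3.4] z [194.1 196.  208.6]
[[-58.63600452 -11.73715392 192.26158585]
 [ 58.63511921   4.61105557 208.97644731]]
```

View pics/w7.png

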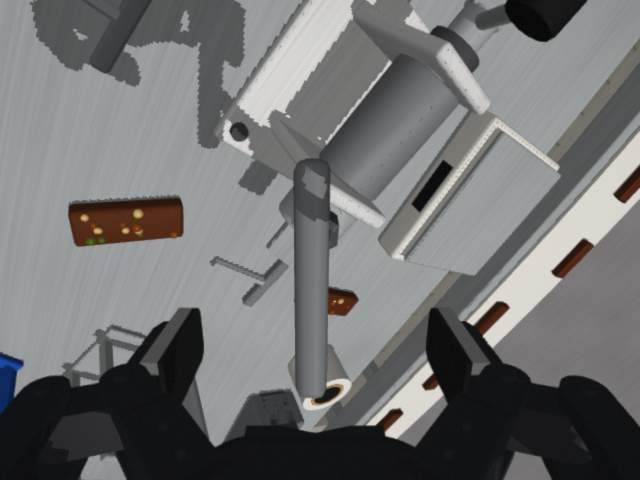

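Aligned: the handle runs vertically at column 311, centred in x and 3.5 mm off in y. I'll advance and grip.

Call:
servo_tool(
  motion=[
    [0,-3,25,0,0,0,0],
    [0,0,25,0,0,0,0],
    [0,0,0,0,0,0,0.4],
    [0,0,0,0,0,0,0.8],
    [0,0,0,0,0,0,1],
    [0,0,0,0,0,0,1],
    [0,0,0,0,0,0,1],
    [0,0,0,0,0,0,1],
  ],
  newtons=80,
)

```text
time: 10.32
tool_pos: [381.8, 29.6, 354.4]
ee_rot: [[-0.339, 0.777, 0.531], [0.856, 0.489, -0.168], [-0.39, 0.398, -0.831]]
force: [0.8, 4.3, 5.3]
width: 0.174
```

```bash
python3 - <<'E'
from stand import *
p,R,s=cur(); print(s['q'],s['force'],s['wrist_torque'],s['width'])
h=S.T@(p+R[:,2]*155-O); print('y,b,a',h[1],h@Bx,h@u, 'toolz in (b,y,u)',[(S.T@R[:,2])@w for w in (Bx,[0,1,0],u)])
im=grab('wrist'); cv2.imwrite('pics/w8.png',im['pixels'])
E
```

```text
[-0.04763323 -0.33992353 -0.80859777  0.5271755  -0.14289303  1.01145593] [0.7972098  4.31614314 5.31990907] [ 0.85578611 -0.68018946  0.69325726] 0.17352334393794935
y,b,a -78.80348359441994 -11.94355962214442 151.98160218814454 toolz in (b,y,u) [np.float64(0.0627721435513573), np.float64(-0.07217842166701671), np.float64(-0.9954144530996255)]
```

View pics/w8.png

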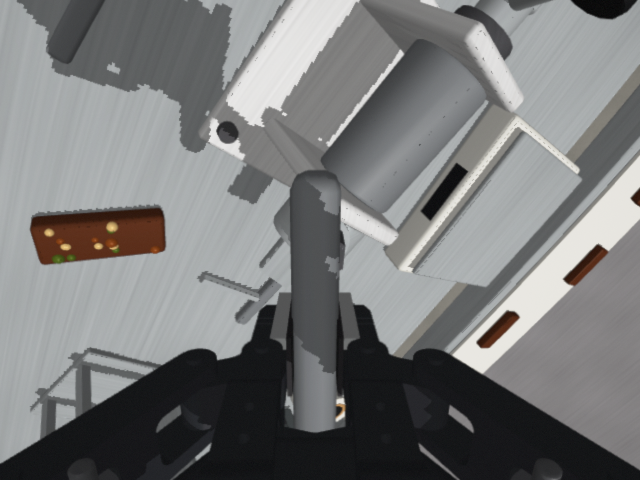

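```bash
python3 - <<'E'
from stand import *
p,R,s=cur()
hx=S.T@R[:,0]; ang=np.arctan2(-(hx@Bx),hx[1]); print('ang',ang)
A=keypose(-86,-5,152,ang,0); rows(p,R,*A,3)
E
```

```text
ang 0.6649544291417809
[-8.2, 0.6, 0.6, 0.1, 1.8, 0.0]
[-8.2, 0.6, 0.3, 0.1, 1.8, 0.0]
[-8.2, 0.6, 0.0, 0.1, 1.8, 0.0]
```

Call:
servo_tool(
  motion=[
    [-6,0.4,0.3,0,1.35,0,1],
    [-6,0.4,0.2,0,1.35,0,1],
    [-6,0.4,0.1,0,1.35,0,1],
    [-6,0.4,0,0,1.35,0,1],
    [0,0,0,0,0,0,1],
    [0,0,0,0,0,0,1],
  ],
)

```text
time: 11.12
tool_pos: [391.6, 9.0, 363.4]
ee_rot: [[-0.386, 0.778, 0.495], [0.868, 0.488, -0.089], [-0.311, 0.396, -0.864]]
force: [-3.0, 3.0, 10.0]
width: 0.174
```

```bash
python3 - <<'E'
from stand import *
p,R,s=cur(); print((R.T@s['force']).round(1),(R.T@s['wrist_torque']).round(2),s['width'])
h=S.T@(p+R[:,2]*155-O); print('y,b,a',h[1],h@Bx,h@u, 'toolz in (b,y,u)',[(S.T@R[:,2])@w for w in (Bx,[0,1,0],u)])
E
```

```text
[  0.6   3.1 -10.4] [-0.45  0.32 -0.  ] 0.1737870139541221
y,b,a -86.30702240180074 -5.059465151297388 152.40659360461893 toolz in (b,y,u) [np.float64(0.0039826048618598064), np.float64(-0.0011258182990054211), np.float64(-0.9999914356591623)]
```

Call:
servo_tool(
  motion=[
    [0,0,-0.5,0,0,8,1],
    [0,0,0,0,0,9,1],
    [0,0,0,0,0,9,1],
    [0,0,0,0,0,9,1],
    [0,0,0,0,0,9,1],
    [0,0,0,0,0,9,1],
  ],
  newtons=100,
)

```text
time: 11.88
tool_pos: [391.9, 9.7, 363.7]
ee_rot: [[0.39, 0.775, 0.497], [0.911, -0.403, -0.086], [0.134, 0.486, -0.863]]
force: [3.3, 4.9, 5.0]
width: 0.17
```

```bash
cat > chk.py <<'E'
from stand import *
p,R,s=cur(); print(s['time'],s['q'].round(3),(R.T@s['force']).round(1),(R.T@s['wrist_torque']).round(2),s['width'])
h=S.T@(p+R[:,2]*155-O); print('y,b,a',h[1],h@Bx,h@u, 'toolz in (b,y,u)',[((S.T@R[:,2])@w).round(3) for w in (Bx,[0,1,0],u)])
hx=S.T@R[:,0]; print('ang',np.arctan2(-(hx@Bx),hx[1]))
E
python3 chk.py
```

```text
11.875 [-0.135 -0.322 -0.763  0.601 -0.018  1.87 ] [ 6.4  3.1 -3.1] [-0.34  1.66 -0.13] 0.17049066260012372
y,b,a -84.94540234526832 -4.600218170539577 152.60004722961745 toolz in (b,y,u) [np.float64(0.005), np.float64(0.003), np.float64(-1.0)]
ang -0.26408603846086787
```

Call:
servo_tool(
  motion=[
    [0,0,0,0,0,7,1],
    [0,0,0,0,0,7,1],
    [0,0,0,0,0,5,1],
    [0,0,0,0,0,0,1],
  ],
)

```text
time: 12.38
tool_pos: [392.2, 9.8, 363.9]
ee_rot: [[0.617, 0.609, 0.498], [0.733, -0.675, -0.085], [0.284, 0.418, -0.863]]
force: [4.3, 4.8, 3.9]
width: 0.168
```

```bash
python3 chk.py
```

```text
12.375 [-0.135 -0.321 -0.762  0.6   -0.017  2.198] [ 7.3  1.  -1.7] [ 0.19  2.03 -0.07] 0.16771098977219046
y,b,a -84.60147647091364 -4.119432879529029 152.62498319018127 toolz in (b,y,u) [np.float64(0.006), np.float64(0.004), np.float64(-1.0)]
ang -0.5911472029075964
```

Call:
servo_tool(
  motion=[
    [0,0,0,0,0,3,1],
    [0,0,0,0,0,2,1],
    [0,0,0,0,0,0,1],
  ],
)

```text
time: 12.75
tool_pos: [392.3, 9.9, 363.9]
ee_rot: [[0.668, 0.553, 0.498], [0.672, -0.736, -0.084], [0.32, 0.391, -0.863]]
force: [4.5, 6.0, 4.0]
width: 0.171
```

```bash
python3 chk.py
```

```text
12.75 [-0.135 -0.321 -0.762  0.6   -0.017  2.285] [ 8.3 -0.4 -1.7] [ 0.35  2.09 -0.01] 0.17140212354061457
y,b,a -84.54069328517669 -3.99397149846061 152.6288665091382 toolz in (b,y,u) [np.float64(0.006), np.float64(0.004), np.float64(-1.0)]
ang -0.678065112863795
```

```bash
python3 - <<'E'
from stand import *
im=grab('wrist'); cv2.imwrite('pics/w9.png',im['pixels'])
p,R,s=cur()
C=cloud(im); T=(C-p)@R; px=im['pixels'].astype(int)
m=(T[...,2]<175)&(T[...,2]>120)&(px.max(2)>60)&(abs(T[...,1])<15)
P=T[m]
for lo in range(-70,70,15):
    q=P[(P[:,0]>lo)&(P[:,0]<lo+15)]
    if len(q)>20: print(lo,len(q),'y',np.percentile(q[:,1],[3,50,97]).round(1),'z',np.percentile(q[:,2],[3,50,97]).round(1))
E
```

```text
-40 935 y [-6.8  0.3  7.7] z [144.1 145.4 149.5]
-25 1359 y [-6.5  0.2  6.7] z [143.9 145.2 147.2]
-10 1517 y [-6.5 -0.1  6.4] z [143.9 145.2 146.8]
5 3300 y [-13.1   0.2  13.2] z [136.8 145.5 166.9]
20 2109 y [-7.   0.2  7.5] z [143.8 145.3 148.8]
35 2369 y [-7.1  0.2  7.6] z [143.8 145.2 149. ]
50 1470 y [-6.5  0.5  7.1] z [144.  146.  158.2]
```

View pics/w9.png

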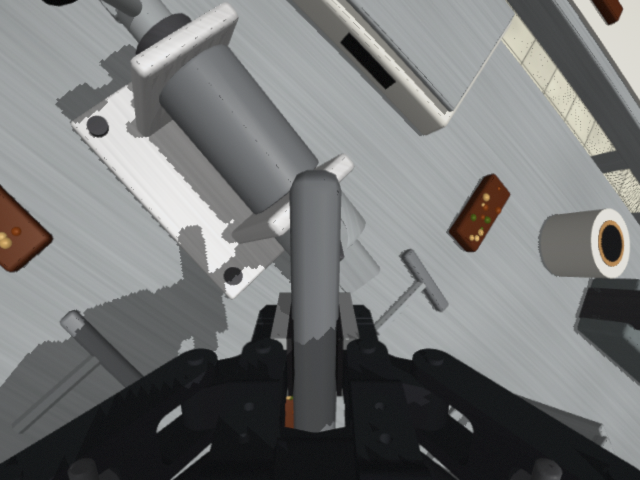

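Call:
servo_tool(
  motion=[
    [0,0,0,0,0,3,1],
    [0,0,0,0,0,3,1],
    [0,0,0,0,0,0,1],
  ],
)

```text
time: 13.18
tool_pos: [392.3, 9.5, 364.1]
ee_rot: [[0.723, 0.479, 0.498], [0.591, -0.802, -0.086], [0.358, 0.357, -0.863]]
force: [4.8, 3.7, 3.9]
width: 0.17
```

```bash
python3 chk.py
```

```text
13.175 [-0.135 -0.321 -0.762  0.6   -0.018  2.389] [ 7.   0.7 -1.3] [ 0.25  1.73 -0.05] 0.16970170693659326
y,b,a -85.14116254890308 -3.829409279822883 152.72775380526448 toolz in (b,y,u) [np.float64(0.007), np.float64(0.002), np.float64(-1.0)]
ang -0.7831345500994946
```

```bash
python3 - <<'E'
from stand import *
im=grab('wrist'); cv2.imwrite('pics/w10.png',im['pixels'])
p,R,s=cur(); print(s['effort'],s['wrist_torque'],s['force'])
C=cloud(im); T=(C-p)@R; px=im['pixels'].astype(int)
m=(T[...,2]<155)&(T[...,2]>140)&(px.max(2)>60)&(abs(T[...,1])<15)
P=T[m]
for lo in range(-40,50,15):
    q=P[(P[:,0]>lo)&(P[:,0]<lo+15)]
    if len(q)>20: print(lo,len(q),'y',np.percentile(q[:,1],[3,50,97]).round(1),'z',np.percentile(q[:,2],[3,50,97]).round(1))
im=grab('scene'); cv2.imwrite('pics/s10.png',cv2.resize(im['pixels'][150:330,240:480],(800,600),interpolation=cv2.INTER_CUBIC))
E
```

```text
[ -2.10406959 -11.55273914  26.40607774  -0.96272897  -1.6774752
   0.0920325 ] [ 0.92803552 -1.21241217  0.71352733] [3.55808925 4.20848713 4.72555533]
-40 926 y [-6.2  0.8  8. ] z [144.4 145.7 149.3]
-25 1314 y [-6.2  0.2  6.6] z [144.3 145.4 147.2]
-10 1481 y [-6.3  0.1  6.5] z [144.1 145.3 147. ]
5 2495 y [-12.6   0.4  13. ] z [141.3 145.3 152.7]
20 2100 y [-7.   0.4  7.6] z [143.7 145.1 148.8]
35 2377 y [-7.1  0.1  7.6] z [143.6 145.  148.8]
```

View pics/s10.png

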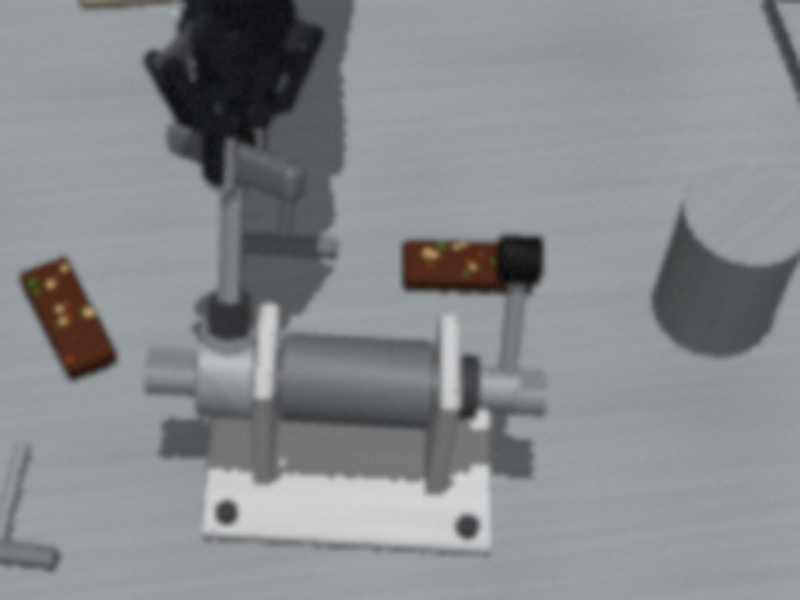

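View pics/w10.png

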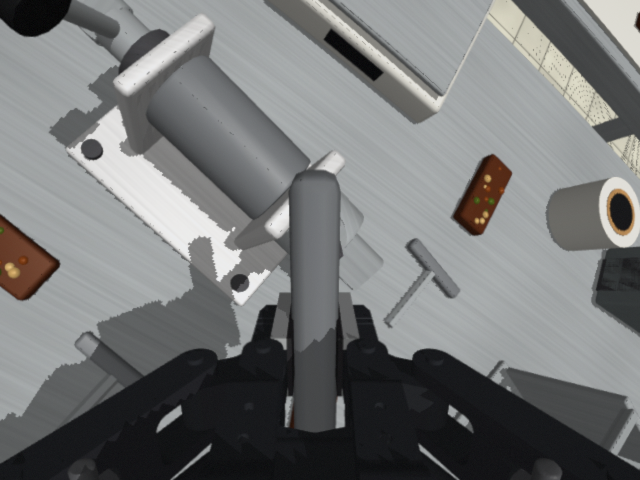

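Call:
servo_tool(
  motion=[
    [0,0,0,0,0,4,1],
    [0,0,0,0,0,4,1],
  ],
)

```text
time: 13.52
tool_pos: [392.3, 9.3, 364.0]
ee_rot: [[0.783, 0.372, 0.498], [0.472, -0.877, -0.088], [0.404, 0.304, -0.863]]
force: [4.2, 1.6, 4.1]
width: 0.168
```

```bash
python3 chk.py;  python3 - <<'E'
from stand import *
im=grab('wrist')
p,R,s=cur(); print(s['effort'])
C=cloud(im); T=(C-p)@R; px=im['pixels'].astype(int)
m=(T[...,2]<155)&(T[...,2]>140)&(px.max(2)>60)&(abs(T[...,1])<15)
P=T[m]
for lo in range(-40,50,15):
    q=P[(P[:,0]>lo)&(P[:,0]<lo+15)]
    if len(q)>20: print(lo,len(q),'y',np.percentile(q[:,1],[3,50,97]).round(1))
E
```

```text
13.525 [-0.135 -0.321 -0.762  0.6   -0.02   2.531] [ 5.7  1.4 -1.6] [ 0.15  1.61 -0.27] 0.16825260869780861
y,b,a -85.60280088864921 -3.752518666986944 152.64166817771215 toolz in (b,y,u) [np.float64(0.007), np.float64(0.001), np.float64(-1.0)]
ang -0.9245856689066196
[ -1.53593492 -11.91649139  26.44490182  -0.79120774  -1.27666555
   0.27143807]
-40 923 y [-7.   0.8  8.3]
-25 1317 y [-6.   0.4  6.9]
-10 1479 y [-6.   0.4  6.8]
5 2477 y [-12.3   0.7  13.2]
20 2105 y [-6.8  0.6  7.8]
35 2393 y [-6.9  0.3  7.7]
```

Call:
servo_tool(
  motion=[
    [0,0,0,0,0,3,1],
    [0,0,0,0,0,0,1],
  ],
)

```text
time: 13.82
tool_pos: [392.4, 9.3, 364.0]
ee_rot: [[0.801, 0.332, 0.498], [0.427, -0.9, -0.088], [0.419, 0.283, -0.863]]
force: [5.0, 3.1, 3.5]
width: 0.169
```

```bash
python3 chk.py;  python3 - <<'E'
from stand import *
im=grab('wrist'); cv2.imwrite('pics/w11.png',im['pixels'])
p,R,s=cur(); print(s['effort'])
C=cloud(im); T=(C-p)@R; px=im['pixels'].astype(int)
m=(T[...,2]<155)&(T[...,2]>140)&(px.max(2)>60)&(abs(T[...,1])<15)
P=T[m]
for lo in range(-40,50,15):
    q=P[(P[:,0]>lo)&(P[:,0]<lo+15)]
    if len(q)>20: print(lo,len(q),'y',np.percentile(q[:,1],[3,50,97]).round(1))
E
```

```text
13.825 [-0.135 -0.321 -0.762  0.6   -0.02   2.581] [ 6.8 -0.1 -0.8] [ 0.24  1.59 -0.17] 0.16853415768610625
y,b,a -85.54248396733888 -3.6818543841347235 152.63953674398155 toolz in (b,y,u) [np.float64(0.007), np.float64(0.001), np.float64(-1.0)]
ang -0.9751108197409639
[ -1.63016036 -11.94479138  26.41273499  -0.74668933  -1.33936599
   0.15779437]
-40 913 y [-7.   0.8  8.1]
-25 1314 y [-5.8  0.8  6.9]
-10 1464 y [-6.   0.5  6.9]
5 2476 y [-12.1   0.8  13.4]
20 2107 y [-6.7  0.8  7.9]
35 2377 y [-6.7  0.5  7.9]
```

Call:
servo_tool(
  motion=[
    [0,0,0,0,0,4,1],
  ],
)

```text
time: 14.0
tool_pos: [392.4, 9.3, 364.0]
ee_rot: [[0.822, 0.274, 0.498], [0.362, -0.928, -0.088], [0.438, 0.253, -0.863]]
force: [5.2, 3.3, 3.5]
width: 0.169
```

```bash
python3 chk.py
```

```text
14.0 [-0.135 -0.321 -0.762  0.6   -0.019  2.652] [ 7.  -0.8 -0.7] [ 0.31  1.65 -0.31] 0.16872200994116449
y,b,a -85.50602190361397 -3.6797411703461336 152.64859494756234 toolz in (b,y,u) [np.float64(0.007), np.float64(0.001), np.float64(-1.0)]
ang -1.0460723651357824
```

Call:
servo_tool(
  motion=[
    [0,0,0,0,0,4,1],
  ],
)

```text
time: 14.12
tool_pos: [392.4, 9.3, 364.0]
ee_rot: [[0.84, 0.216, 0.499], [0.296, -0.951, -0.087], [0.455, 0.221, -0.862]]
force: [5.1, 2.7, 3.2]
width: 0.171
```

```bash
python3 chk.py
```

```text
14.125 [-0.135 -0.321 -0.762  0.6   -0.019  2.722] [ 6.6 -0.8 -0.4] [ 0.52  1.63 -0.24] 0.17112068542519604
y,b,a -85.46415598395818 -3.628176933283342 152.6337743799147 toolz in (b,y,u) [np.float64(0.007), np.float64(0.001), np.float64(-1.0)]
ang -1.116312125182691
```

Call:
servo_tool(
  motion=[
    [0,0,0,0,0,4,1],
  ],
)

```text
time: 14.25
tool_pos: [392.4, 9.3, 364.1]
ee_rot: [[0.853, 0.157, 0.499], [0.229, -0.969, -0.087], [0.47, 0.189, -0.862]]
force: [5.6, 2.3, 3.0]
width: 0.169
```

```bash
python3 chk.py;  python3 - <<'E'
from stand import *
im=grab('wrist'); cv2.imwrite('pics/w11.png',im['pixels'])
p,R,s=cur(); print(s['effort'])
C=cloud(im); T=(C-p)@R; px=im['pixels'].astype(int)
m=(T[...,2]<155)&(T[...,2]>140)&(px.max(2)>60)&(abs(T[...,1])<15)
P=T[m]
for lo in range(-40,50,15):
    q=P[(P[:,0]>lo)&(P[:,0]<lo+15)]
    if len(q)>20: print(lo,len(q),'y',np.percentile(q[:,1],[3,50,97]).round(1))
E
```

```text
14.25 [-0.135 -0.321 -0.762  0.6   -0.019  2.792] [ 6.7 -0.8  0. ] [ 0.63  1.65 -0.21] 0.16884793731047418
y,b,a -85.43979215483168 -3.5713310714942423 152.63825115353006 toolz in (b,y,u) [np.float64(0.007), np.float64(0.001), np.float64(-1.0)]
ang -1.1862400323877207
[ -1.70413155 -12.10541546  26.32657349  -0.59271935  -1.44603174
   0.23642024]
-40 859 y [-6.5  1.3  9. ]
-25 1261 y [-5.1  0.9  7.3]
-10 1459 y [-5.6  0.9  7.1]
5 2462 y [-11.8   1.2  13.8]
20 2100 y [-6.2  1.1  8.3]
35 2374 y [-6.4  0.8  8.2]
```

```bash
python3 - <<'E'
from stand import *
for n in ['top','scene']:
    im=grab(n); u0,v0=proj(im,[O+S@np.array([-60,-86,110])])[0].astype(int)
    cv2.imwrite(f'pics/{n}12.png',cv2.resize(im['pixels'][v0-60:v0+40,u0-65:u0+65],(780,600),interpolation=cv2.INTER_CUBIC))
E
```

```text
(no output)
```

View pics/w11.png

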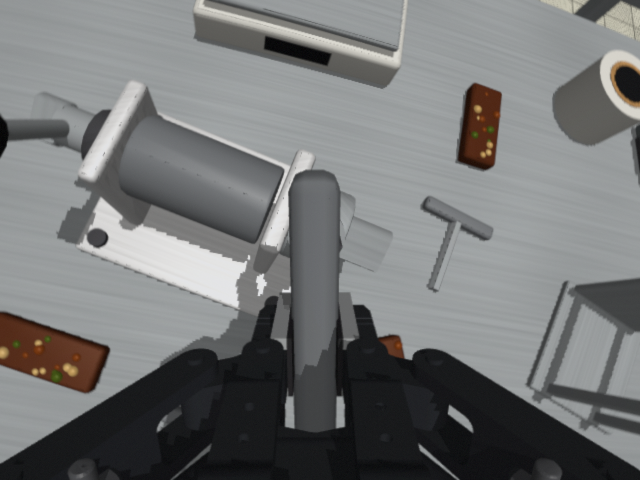

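View pics/scene12.png

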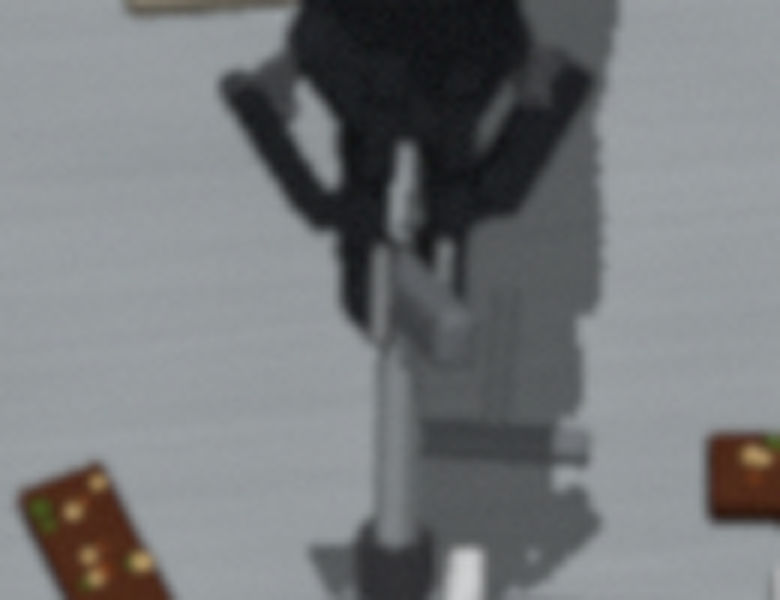

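Call:
servo_tool(
  motion=[
    [0,0,0,0,0,-4,1],
  ],
)

```text
time: 14.52
tool_pos: [392.4, 9.3, 364.1]
ee_rot: [[0.839, 0.218, 0.499], [0.299, -0.95, -0.088], [0.455, 0.223, -0.862]]
force: [4.8, 2.2, 3.6]
width: 0.163
```

```bash
python3 chk.py
```

```text
14.525 [-0.135 -0.321 -0.762  0.6   -0.019  2.719] [ 6.3 -0.2 -0.9] [0.47 1.66 0.1 ] 0.1632974798414354
y,b,a -85.50415239245744 -3.555286085203022 152.64978118634988 toolz in (b,y,u) [np.float64(0.007), np.float64(0.001), np.float64(-1.0)]
ang -1.1134511715540578
```

Call:
servo_tool(
  motion=[
    [0,0,0,0,0,-4,1],
  ],
)

```text
time: 14.65
tool_pos: [392.4, 9.3, 364.1]
ee_rot: [[0.822, 0.276, 0.498], [0.365, -0.927, -0.088], [0.438, 0.254, -0.862]]
force: [4.4, 3.1, 3.4]
width: 0.174
```

```bash
python3 chk.py
```

```text
14.65 [-0.135 -0.321 -0.762  0.6   -0.019  2.649] [ 6.2 -0.8 -1. ] [0.36 1.61 0.11] 0.17359613220086623
y,b,a -85.55133235122157 -3.628103975636506 152.6332401865267 toolz in (b,y,u) [np.float64(0.007), np.float64(0.001), np.float64(-1.0)]
ang -1.043284791168917
```

```bash
python3 - <<'E'
import cv2,numpy as np
a=cv2.imread('pics/w2.png')[130:240,0:130]; b=cv2.imread('pics/wrist5.png')[170:280,0:130]; c=cv2.imread('pics/wrist1.png')[245:345,170:290]
f=lambda i: cv2.resize(i,(400,300),interpolation=cv2.INTER_CUBIC)
t=cv2.imread('pics/w6.png')[150:290,240:400]
cv2.imwrite('pics/boss.png',np.vstack([np.hstack([f(a),f(b)]),np.hstack([f(c),f(t)])]))
E
```

```text
(no output)
```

View pics/boss.png

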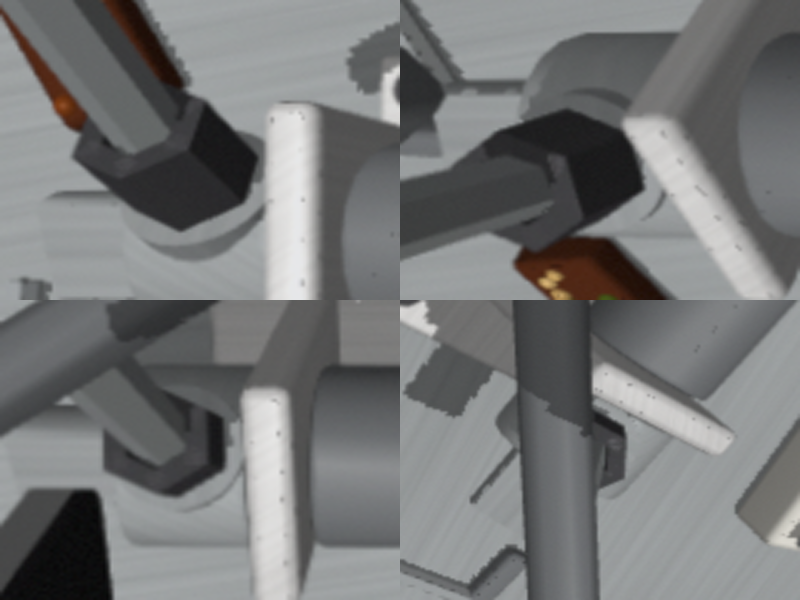

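Call:
servo_tool(
  motion=[
    [0,0,0,0,0,0,0.4],
    [0,0,0,0,0,0,0],
    [0,0,0,0,0,0,0],
    [0,0,-30,0,0,0,0],
    [0,0,-30,0,0,0,0],
    [0,0,-10,0,0,-10,0],
    [0,0,0,0,0,-10,0],
    [0,0,0,0,0,-10,0],
    [0,0,0,0,0,-10,0],
    [0,0,0,0,0,-10,0],
  ],
)

```text
time: 15.9
tool_pos: [355.7, 15.4, 421.7]
ee_rot: [[0.316, 0.812, 0.491], [0.945, -0.314, -0.089], [0.082, 0.492, -0.867]]
force: [0.0, -0.3, -0.3]
width: 1.0
```

Call:
servo_tool(
  motion=[
    [0,0,0,0,0,-10,0],
    [0,0,0,0,0,-10,0],
    [0,0,0,0,0,0,0],
    [0,0,0,0,0,0,0],
  ],
)

```text
time: 16.4
tool_pos: [355.9, 15.4, 422.0]
ee_rot: [[0.026, 0.871, 0.491], [0.996, 0.021, -0.089], [-0.087, 0.492, -0.866]]
force: [-0.6, -0.4, 0.3]
width: 0.999
```

```bash
python3 chk.py; python3 - <<'E'
from stand import *
im=grab('wrist'); cv2.imwrite('pics/w13.png',im['pixels'])
u0,v0=proj(im,[O+S@(u*50+np.array([0,-86,0]))])[0].astype(int); print(u0,v0)
cv2.imwrite('pics/w13b.png',cv2.resize(im['pixels'][max(0,v0-50):v0+50,max(0,u0-65):u0+65],(780,600),interpolation=cv2.INTER_CUBIC))
E
```

```text
16.4 [-0.131 -0.445 -0.705  0.789 -0.024  1.436] [-0.5 -0.4 -0.5] [ 0.51  0.07 -0.01] 0.9993456129000179
y,b,a -86.27613415701227 -7.875185855105812 221.3079634490928 toolz in (b,y,u) [np.float64(-0.001), np.float64(-0.001), np.float64(-1.0)]
ang 0.17386445057853323
326 219
```

View pics/w13.png

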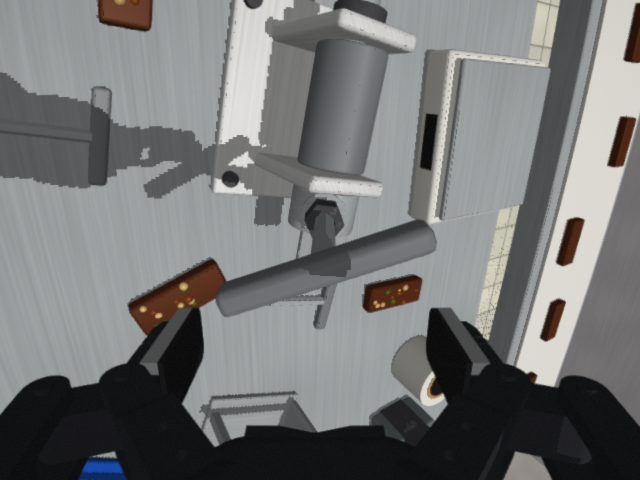

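View pics/w13b.png

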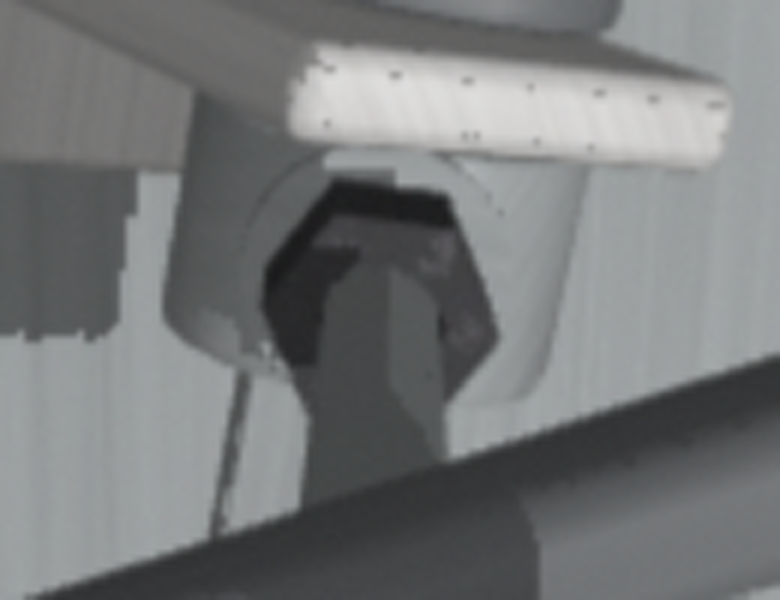

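```bash
python3 - <<'E'
from stand import *
im=load('wrist')
def onplane(im,uv,a):
    R,t=ext(im); d=rays(im,uv)@R.T; n=S@u; c0=O+S@(u*a+np.array([0,-86,0])); s=((c0-t)@n)/(d@n); P=(t+d*s[:,None]-O)@S
    return np.c_[P[:,1]+86,P@Bx]   # (y,b)
def rep(im,uv,a):
    q=onplane(im,uv,a); print(q.round(1).tolist()); e=np.diff(q,axis=0)
    # ccw angle about u of edge from stand y: comp (y, -b)
    an=np.arctan2(-e[:,1],e[:,0]); print('edge len',np.hypot(*e.T).round(1),'ang mod 60',(an%(np.pi/3)).round(3))
now=np.array([[330,215],[455,230],[497,332],[447,402]])/6+[261,169]
rep(im,now,56)
import copy
i0=copy.deepcopy(im); 
i0['state']=dict(tool_pos=np.array([471.8,80.9,481.3]),ee_rot=np.array([[-0.984,0.176,-0.001],[0.176,0.984,0],[0.001,0,-1.0]]))
old=cv2.imread('pics/wrist1.png')
print(proj(i0,[O+S@(u*56+np.array([0,-86,0]))]))
cv2.imwrite('pics/old.png',cv2.resize(old[255:335,170:270],(800,600)))
E
```

```text
[[11.7, -10.5], [12.6, 5.5], [0.4, 13.3], [-10.0, 8.8]]
edge len [16.  14.5 11.3] ang mod 60 [0.577 0.572 0.632]
[[216.91051851 290.63696686]]
```

View pics/old.png

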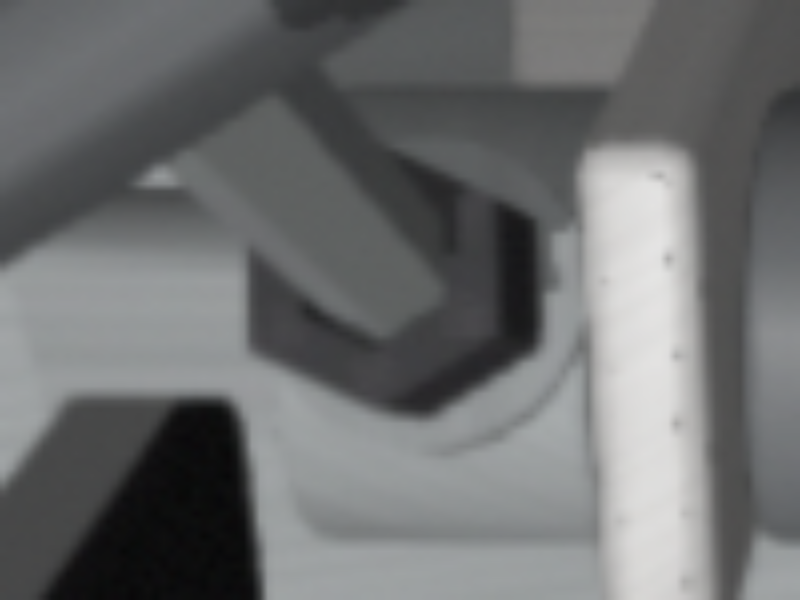

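```bash
python3 - <<'E'
from stand import *
import copy
im=load('wrist')
def onplane(im,uv,a):
    R,t=ext(im); d=rays(im,uv)@R.T; n=S@u; c0=O+S@(u*a+np.array([0,-86,0])); s=((c0-t)@n)/(d@n); P=(t+d*s[:,None]-O)@S
    return np.c_[P[:,1]+86,P@Bx]
def rep(im,uv,a):
    q=onplane(im,uv,a); print(q.round(1).tolist()); e=np.diff(q,axis=0)
    an=np.arctan2(-e[:,1],e[:,0]); print('edge len',np.hypot(*e.T).round(1),'ang mod 60',(an%(np.pi/3)).round(3))
i0=copy.deepcopy(im); 
i0['state']=dict(tool_pos=np.array([471.8,80.9,481.3]),ee_rot=np.array([[-0.984,0.176,-0.001],[0.176,0.984,0],[0.001,0,-1.0]]))
rep(i0,np.array([[250,255],[250,350],[395,405],[502,338],[495,200]])*[100/800,80/600]+[170,255],56)
# handle angle now
C=cloud(im); p=np.array(im['state']['tool_pos']); L=(C-O)@S; A=L@u; px=im['pixels'].astype(int)
m=(A>140)&(A<175)&(px.max(2)>55)&(abs(L[...,1]+80)<70)&(abs(L@Bx)<75)
m=cv2.morphologyEx(m.astype(np.uint8),cv2.MORPH_OPEN,np.ones((5,5)))>0
P=np.c_[L[m][:,1],L[m]@Bx]; w,V=np.linalg.eigh(np.cov(P.T)); v=V[:,1]*np.sign(V[0,1]); print(m.sum(),'handle centre y,b',P.mean(0),(P.min(0)+P.max(0))/2,'ang',np.arctan2(-v[1],v[0]),'a',np.median(A[m]))
sl=np.polyfit(P@v,A[m],1);print('slope',sl)
E
```

```text
[[-13.6, -1.4], [-12.9, 9.3], [2.9, 15.4], [13.9, 7.8], [12.5, -7.8]]
edge len [10.8 16.9 13.4 15.7] ang mod 60 [0.583 0.681 0.599 0.615]
6735 handle centre y,b [-84.33568683  -3.70589698] [-86.75743807  -5.09477521] ang -1.0543580374491741 a 162.046755442774
slope [2.20267323e-02 1.62653129e+02]
```

The outer hexagon of the screw head has moved from about 0.60 to 0.58 (mod 60°), which gives a screw angle of about 1.07. The key sits at about -1.05 and has slipped past the screw's stop inside the socket. Backing off then dragged the screw back a little. I'll regrip with the wrist turned half a turn, carry the key clockwise into the next hex seat, and firm the screw up again.

Call:
servo_tool(
  motion=[
    [0,0,0,0,0,-10,0],
    [0,0,0,0,0,-10,0],
    [0,0,0,0,0,-10,0],
    [0,0,0,0,0,-10,0],
    [0,0,0,0,0,-10,0],
    [0,0,0,0,0,-10,0],
    [0,0,0,0,0,-10,0],
    [0,0,0,0,0,-10,0],
    [0,0,0,0,0,-10,0],
    [0,0,0,0,0,-10,0],
  ],
)

```text
time: 17.7
tool_pos: [356.1, 15.4, 422.3]
ee_rot: [[-0.861, -0.132, 0.492], [-0.2, 0.976, -0.089], [-0.468, -0.175, -0.866]]
force: [0.0, 0.5, 0.6]
width: 1.0
```

Call:
servo_tool(
  motion=[
    [0,0,0,0,0,-10,0],
    [0,0,0,0,0,0,0],
    [0,0,0,0,0,0,0],
  ],
)

```text
time: 18.08
tool_pos: [356.1, 15.4, 422.3]
ee_rot: [[-0.827, -0.273, 0.492], [-0.36, 0.929, -0.089], [-0.433, -0.25, -0.866]]
force: [0.4, -0.0, 0.2]
width: 0.999
```

```bash
python3 chk.py; cat > hand.py <<'E'
from stand import *
im=grab('wrist'); p,R,s=cur()
C=cloud(im); L=(C-O)@S; A=L@u; px=im['pixels'].astype(int)
m=(A>140)&(A<175)&(px.max(2)>55)&(abs(L[...,1]+80)<70)&(abs(L@Bx)<75)
m=(cv2.morphologyEx(m.astype(np.uint8),cv2.MORPH_OPEN,np.ones((5,5)))>0)
T=(C[m]-p)@R; T=T[abs(T[:,1])<40]; c=cv2.minAreaRect(T[:,:2].astype(np.float32)); print('tool-frame rect',c,'z',np.median(T[:,2]),'slope z/x',np.polyfit(T[:,0],T[:,2],1), 'y/x',np.polyfit(T[:,0],T[:,1],1))
E
python3 hand.py; python3 -c "
from h import *
cv2.imwrite('pics/w14.png',load('wrist')['pixels'])"
```

```text
18.075 [-0.131 -0.446 -0.704  0.789 -0.024 -0.483] [-0.4 -0.2 -0. ] [-0.27  0.45  0.02] 0.998517082666148
y,b,a -86.19089653348591 -7.502520763961812 221.48826277429936 toolz in (b,y,u) [np.float64(-0.0), np.float64(-0.001), np.float64(-1.0)]
ang 2.093218521339174
tool-frame rect ((-0.6852989196777344, -2.099567413330078), (118.94859313964844, 16.048099517822266), 0.4257640540599823) z 214.59794722770215 slope z/x [3.08349464e-02 2.14742320e+02] y/x [ 0.00767514 -2.11423466]
```

View pics/w14.png

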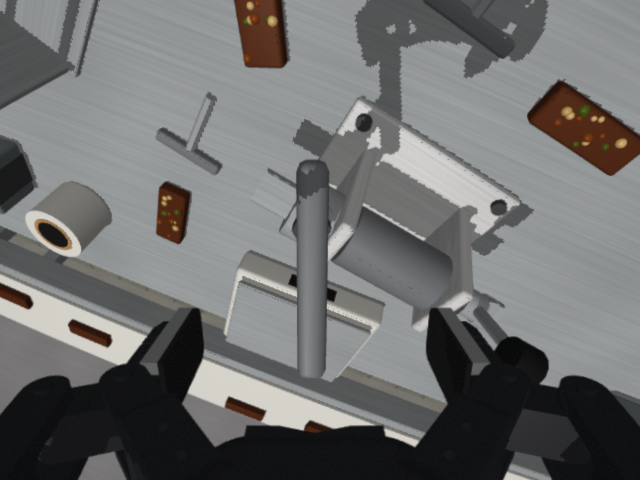

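Call:
servo_tool(
  motion=[
    [0,-2,25,0,0,0,0],
    [0,0,25,0,0,0,0],
    [0,0,20,0,0,0,0],
    [0,0,0,0,0,0,0.5],
    [0,0,0,0,0,0,1],
    [0,0,0,0,0,0,1],
    [0,0,0,0,0,0,1],
    [0,0,0,0,0,0,1],
  ],
  newtons=110,
)

```text
time: 19.12
tool_pos: [391.2, 7.5, 363.4]
ee_rot: [[-0.825, -0.275, 0.494], [-0.363, 0.928, -0.089], [-0.434, -0.252, -0.865]]
force: [-3.6, 2.2, 6.7]
width: 0.172
```

```bash
python3 chk.py
```

```text
19.125 [-0.141 -0.322 -0.763  0.605 -0.018 -0.495] [-0.7  1.3 -7.8] [-0.44  0.66  0.03] 0.17164992182529065
y,b,a -87.82115690569935 -5.533955678151841 152.5005623968958 toolz in (b,y,u) [np.float64(0.002), np.float64(-0.001), np.float64(-1.0)]
ang 2.0962638490628507
```

Call:
servo_tool(
  motion=[
    [0,0,0,0,0,7,1],
    [0,0,0,0,0,7,1],
  ],
)

```text
time: 19.38
tool_pos: [391.1, 7.9, 363.3]
ee_rot: [[-0.867, -0.066, 0.494], [-0.124, 0.988, -0.086], [-0.482, -0.136, -0.865]]
force: [-5.3, 3.2, 5.2]
width: 0.165
```

```bash
python3 chk.py
```

```text
19.375 [-0.141 -0.322 -0.763  0.605 -0.016 -0.247] [ 1.6  2.8 -7.4] [-0.87  0.68 -0.08] 0.16470371961509536
y,b,a -87.12230658675908 -5.755669801861671 152.47887704550098 toolz in (b,y,u) [np.float64(0.001), np.float64(0.002), np.float64(-1.0)]
ang 1.848671842340344
```

Call:
servo_tool(
  motion=[
    [0,0,0,0,0,7,1],
    [0,0,0,0,0,7,1],
  ],
)

```text
time: 19.62
tool_pos: [391.1, 8.2, 363.3]
ee_rot: [[-0.857, 0.145, 0.494], [0.119, 0.989, -0.084], [-0.501, -0.014, -0.865]]
force: [-4.8, 5.1, 6.1]
width: 0.171
```

```bash
python3 chk.py
```

```text
19.625 [-0.14  -0.322 -0.763  0.605 -0.015 -0.002] [ 1.6  4.3 -8. ] [-1.05  0.88  0.19] 0.1707393189267281
y,b,a -86.52998118043394 -5.8384207396283045 152.45758906670326 toolz in (b,y,u) [np.float64(0.001), np.float64(0.003), np.float64(-1.0)]
ang 1.604024797734427
```

Call:
servo_tool(
  motion=[
    [0,0,0,0,0,7,1],
  ],
)

```text
time: 19.75
tool_pos: [391.2, 8.2, 363.3]
ee_rot: [[-0.833, 0.248, 0.494], [0.238, 0.968, -0.084], [-0.499, 0.048, -0.865]]
force: [-2.9, 5.1, 4.5]
width: 0.166
```

```bash
python3 chk.py
```

```text
19.75 [-0.14  -0.322 -0.763  0.605 -0.014  0.12 ] [ 1.4  4.5 -5.8] [-1.06  0.77  0.09] 0.16590161758130173
y,b,a -86.34623785894354 -5.738635231189221 152.46623006410206 toolz in (b,y,u) [np.float64(0.001), np.float64(0.004), np.float64(-1.0)]
ang 1.482025023150262
```

Call:
servo_tool(
  motion=[
    [0,0,0,0,0,5,1],
  ],
)

```text
time: 19.88
tool_pos: [391.4, 8.4, 363.4]
ee_rot: [[-0.809, 0.318, 0.495], [0.321, 0.944, -0.083], [-0.493, 0.092, -0.865]]
force: [-2.7, 5.7, 4.5]
width: 0.172
```

```bash
python3 chk.py
```

```text
19.875 [-0.14  -0.322 -0.763  0.605 -0.013  0.206] [ 1.8  4.9 -5.7] [-1.27  1.   -0.08] 0.1720775492862718
y,b,a -85.99537804074214 -5.510250990135404 152.49039032024604 toolz in (b,y,u) [np.float64(0.002), np.float64(0.005), np.float64(-1.0)]
ang 1.3959810543331876
```

Call:
servo_tool(
  motion=[
    [0,0,0,0,0,4,1],
  ],
)

```text
time: 20.0
tool_pos: [391.3, 8.5, 363.4]
ee_rot: [[-0.785, 0.373, 0.495], [0.385, 0.919, -0.082], [-0.485, 0.126, -0.865]]
force: [-4.2, 6.2, 5.6]
width: 0.167
```

```bash
python3 chk.py
```

```text
20.0 [-0.14  -0.322 -0.763  0.605 -0.012  0.275] [ 3.   4.9 -7.4] [-1.36  1.13  0.01] 0.16669855132144995
y,b,a -85.71236412914214 -5.61421628438147 152.49009057288032 toolz in (b,y,u) [np.float64(0.002), np.float64(0.006), np.float64(-1.0)]
ang 1.3269596482145787
```

Call:
servo_tool(
  motion=[
    [0,0,0,0,0,4,1],
  ],
)

```text
time: 20.12
tool_pos: [391.4, 8.7, 363.4]
ee_rot: [[-0.757, 0.426, 0.495], [0.448, 0.89, -0.081], [-0.475, 0.16, -0.865]]
force: [-2.9, 6.8, 4.8]
width: 0.166
```

```bash
python3 chk.py
```

```text
20.125 [-0.14  -0.322 -0.763  0.605 -0.011  0.345] [ 3.   5.6 -6.2] [-1.49  1.18 -0.17] 0.1658841606182427
y,b,a -85.42482525463943 -5.547608248466119 152.49703733091732 toolz in (b,y,u) [np.float64(0.002), np.float64(0.007), np.float64(-1.0)]
ang 1.2576097533096353
```

Call:
servo_tool(
  motion=[
    [0,0,0,0,0,3,1],
  ],
)

```text
time: 20.25
tool_pos: [391.5, 8.7, 363.4]
ee_rot: [[-0.734, 0.464, 0.495], [0.493, 0.866, -0.081], [-0.467, 0.185, -0.865]]
force: [-2.6, 6.5, 5.8]
width: 0.167
```

```bash
python3 chk.py; for i in 1 2 3 4; do python3 -c "
from h import *
r.get_image('top'); s=r.state(); print(s['wrist_torque']@np.array(s['ee_rot']).reshape(3,3),s['effort'][5])"; done
```

```text
20.25 [-0.14  -0.322 -0.762  0.604 -0.011  0.396] [ 2.4  5.5 -6.8] [-1.48  1.28 -0.29] 0.16704558825311755
y,b,a -85.3179471413529 -5.4135725200220435 152.50960825845593 toolz in (b,y,u) [np.float64(0.002), np.float64(0.007), np.float64(-1.0)]
ang 1.206018771091426
[-1.40242263  1.29721958 -0.18586974] 0.2826306503266096
[-1.42321046  1.25935386 -0.18639396] 0.2798699866980314
[-1.44214716  1.32270578 -0.1641157 ] 0.18191729206591845
[-1.43031729  1.28194018 -0.14973492] 0.15955399721860886
```

The holding torque is now 0.15–0.29 N m clockwise, above screw friction, so it is against the stop. I'll ease back into the play before withdrawing.

Call:
servo_tool(
  motion=[
    [0,0,0,0,0,-4,1],
  ],
)

```text
time: 20.58
tool_pos: [391.4, 8.7, 363.3]
ee_rot: [[-0.766, 0.41, 0.495], [0.429, 0.9, -0.081], [-0.479, 0.15, -0.865]]
force: [-3.7, 5.3, 5.2]
width: 0.167
```

```bash
python3 chk.py
```

```text
20.575 [-0.14  -0.322 -0.763  0.605 -0.012  0.323] [ 2.6  4.1 -6.7] [-1.33  1.32 -0.1 ] 0.16693921743735984
y,b,a -85.45860519450737 -5.646523908187007 152.48428638963028 toolz in (b,y,u) [np.float64(0.002), np.float64(0.007), np.float64(-1.0)]
ang 1.2790035039784562
```

Call:
servo_tool(
  motion=[
    [0,0,0,0,0,-4,1],
  ],
)

```text
time: 20.7
tool_pos: [391.3, 8.6, 363.3]
ee_rot: [[-0.793, 0.355, 0.494], [0.365, 0.928, -0.082], [-0.488, 0.115, -0.865]]
force: [-4.3, 6.0, 6.3]
width: 0.167
```

```bash
python3 chk.py
```

```text
20.7 [-0.14  -0.322 -0.763  0.605 -0.012  0.253] [ 2.5  4.8 -8.1] [-1.24  1.08 -0.06] 0.1665979564962623
y,b,a -85.68742395788186 -5.728758823403908 152.49265642833845 toolz in (b,y,u) [np.float64(0.001), np.float64(0.006), np.float64(-1.0)]
ang 1.3491765850127961
```

Call:
servo_tool(
  motion=[
    [0,0,-8,0,0,0,1],
    [0,0,-10,0,0,0,1],
    [0,0,-12,0,0,0,1],
    [0,0,-15,0,0,0,1],
    [0,0,-15,0,0,0,1],
    [0,0,0,0,0,0,1],
    [0,0,0,0,0,0,1],
  ],
)

```text
time: 21.58
tool_pos: [361.2, 12.7, 413.3]
ee_rot: [[-0.793, 0.362, 0.491], [0.368, 0.926, -0.089], [-0.486, 0.11, -0.867]]
force: [-0.1, 0.2, -2.3]
width: 0.172
```

```bash
python3 chk.py; python3 - <<'E'
from stand import *
im=grab('wrist'); cv2.imwrite('pics/w15.png',im['pixels'])
u0,v0=proj(im,[O+S@(u*50+np.array([0,-86,0]))])[0].astype(int); print(u0,v0)
for n in ['scene','top']:
    i=grab(n); uu,vv=proj(i,[O+S@(u*56+np.array([0,-86,0]))])[0].astype(int); print(n,uu,vv)
    cv2.imwrite(f'pics/{n}15.png',cv2.resize(i['pixels'][vv-50:vv+50,uu-65:uu+65],(780,600),interpolation=cv2.INTER_CUBIC))
E
```

```text
21.575 [-0.138 -0.429 -0.714  0.763 -0.021  0.259] [ 1.3 -0.1  1.9] [0.18 0.75 0.  ] 0.17184647878726153
y,b,a -88.11094399851035 -7.480743668835146 210.91083442574956 toolz in (b,y,u) [np.float64(-0.002), np.float64(-0.001), np.float64(-1.0)]
ang 1.345595212810756
321 233
scene 307 239
top 320 227
```

View pics/w15.png

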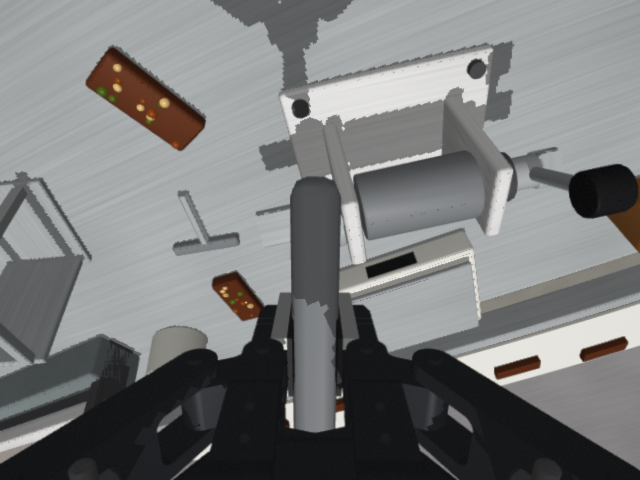

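View pics/scene15.png

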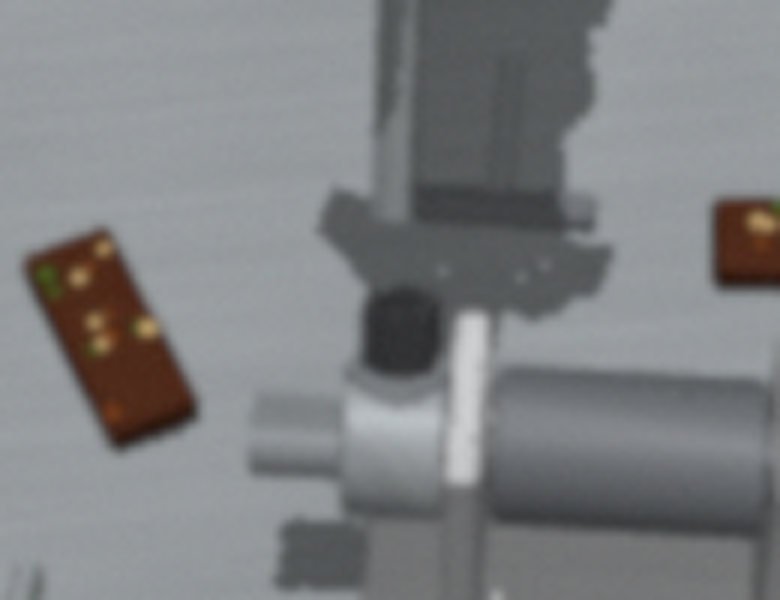

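```bash
cat > rest.py <<'E'
from stand import *
def rest(im):
    C=cloud(im); px=im['pixels'].astype(int); X,Y,Z=[C[...,i] for i in range(3)]
    m=(abs(Z-149)<6)&(X>380)&(X<620)&(Y<-270)&(Y>-460)&(px.max(2)-px.min(2)<25)
    m=m.astype(np.uint8)
    P=C[m>0][:,:2]
    best=None
    for a in np.radians(np.arange(-40,0,.5)):
        e=np.array([np.cos(a),np.sin(a)]); n=np.array([-e[1],e[0]]); h=np.histogram(P@n,bins=np.arange(-700,0,3))[0]; s=(h**2).sum()
        if best is None or s>best[0]: best=(s,a)
    a=best[1]; e=np.array([np.cos(a),np.sin(a)]); n=np.array([-e[1],e[0]])
    h,b=np.histogram(P@n,bins=np.arange(-700,0,4)); k=h>0.15*h.max(); print('ang',np.degrees(a),[(int(x),int(c)) for x,c in zip(b[:-1][k],h[k])])
    sx=P@e; print('along',np.percentile(sx,[1,5,95,99]).round(1))
    return a,P@n,sx,e,n
if __name__=='__main__':
    for nme in ['scene','top']: rest(grab(nme))
E
python3 rest.py
```

```text
ang -21.0 [(-204, 41), (-200, 87), (-196, 91), (-192, 109), (-136, 37), (-132, 86), (-128, 106), (-124, 111)]
along [526.3 533.1 650.8 652.8]
ang -20.5 [(-208, 98), (-204, 96), (-200, 134), (-140, 89), (-136, 97), (-132, 132), (-128, 26)]
along [521.3 526.9 647.  648.8]
```

```bash
python3 - <<'E'
from stand import *
p,R,s=cur(); A=p+np.array([-10,-65,30.]); rows(p,R,A,R,3)
E
```

```text
[-10.2, -20.2, -8.4, 0.0, 0.0, 0.0]
[-10.2, -20.2, -8.4, 0.0, 0.0, 0.0]
[-10.2, -20.2, -8.4, 0.0, 0.0, 0.0]
```

Call:
servo_tool(
  motion=[
    [-10,-20,-8.5,0,0,0,1],
    [-10,-20,-8.5,0,0,0,1],
    [-10,-20,-8.5,0,0,0,1],
    [0,0,0,0,0,0,1],
    [0,0,0,0,0,0,1],
  ],
)

```text
time: 22.45
tool_pos: [351.0, -51.4, 443.6]
ee_rot: [[-0.792, 0.362, 0.491], [0.368, 0.926, -0.088], [-0.486, 0.111, -0.867]]
force: [-0.6, 0.1, -2.8]
width: 0.167
```

```bash
python3 - <<'E'
from stand import *
im=grab('wrist'); cv2.imwrite('pics/w16.png',im['pixels'])
u0,v0=proj(im,[O+S@(u*50+np.array([0,-86,0]))])[0].astype(int); print(u0,v0)
a,b=max(0,v0-50),max(0,u0-65); print(a,b)
cv2.imwrite('pics/w16b.png',cv2.resize(im['pixels'][a:a+100,b:b+130],(780,600),interpolation=cv2.INTER_CUBIC))
E
```

```text
395 188
138 330
```

View pics/w16b.png

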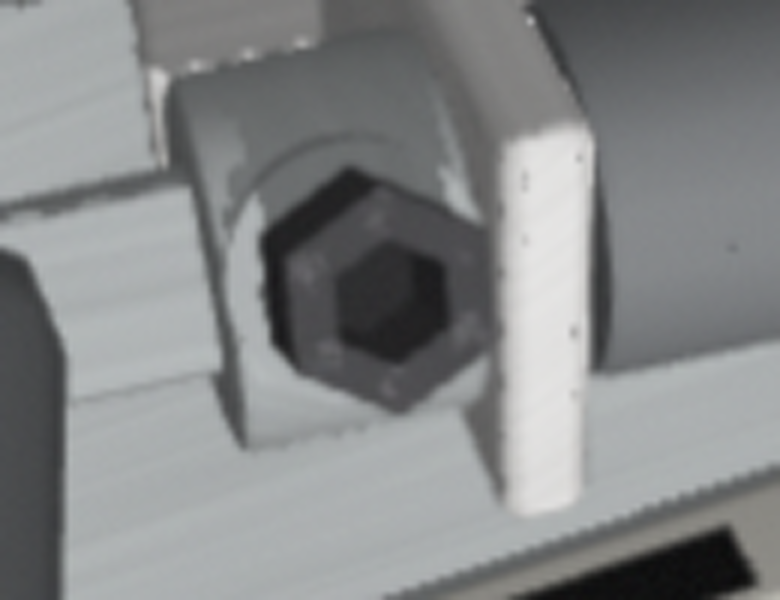

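View pics/w16.png

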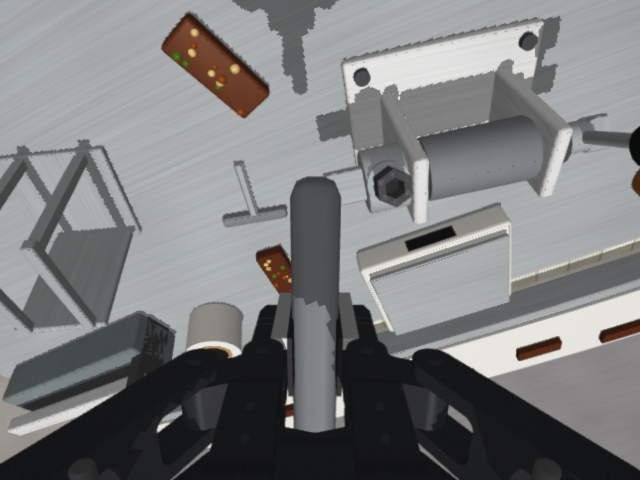

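```bash
python3 - <<'E'
from stand import *
im=load('wrist')
def onplane(im,uv,a):
    R,t=ext(im); d=rays(im,uv)@R.T; n=S@u; c0=O+S@(u*a+np.array([0,-86,0])); s=((c0-t)@n)/(d@n); P=(t+d*s[:,None]-O)@S
    return np.c_[P[:,1]+86,P@Bx]
for c in ([[297,362],[288,258],[380,182],[485,235]],[[402,412],[297,362]],[[332,333],[336,274],[392,240],[447,265],[449,320],[398,362],[340,333]]):
    q=onplane(im,np.array(c)/6+[330,138],56); e=np.diff(q,axis=0); print(q.round(1).tolist(),np.hypot(*e.T).round(1),(np.arctan2(-e[:,1],e[:,0])%(np.pi/3)).round(3))
E
```

```text
[[-14.4, 3.4], [-13.1, -10.5], [0.4, -17.6], [12.7, -7.8]] [13.9 15.3 15.8] [0.43  0.486 0.375]
[[-1.8, 13.2], [-14.4, 3.4]] [15.9] [0.385]
[[-9.2, 0.6], [-7.3, -7.0], [0.7, -9.8], [7.2, -5.0], [6.3, 2.3], [-1.3, 6.4], [-8.1, 0.8]] [7.8 8.4 8.1 7.3 8.6 8.8] [0.282 0.338 0.411 0.399 0.495 0.369]
```

The socket is in clear view at (395,188), with its hexagon at about 0.42 rad mod 60°. That gives a screw angle of about 1.2, which is firm. Now to the rest.

```bash
python3 - <<'E'
from stand import *
p,R,s=cur()
c=np.array([490.5,-362.3,0]); ex=np.array([np.cos(np.radians(-20.8)),np.sin(np.radians(-20.8)),0])
t=c-12*ex; print(t)
A=t+[0,0,465.]
o=rows(p,R,A,down(69.2),11)
E
```

```text
[ 479.28209188 -358.03871645    0.        ]
[-20.5, -21.4, 6.5, 2.5, 1.6, 7.8]
[-23.3, -18.1, 6.7, 2.5, 1.6, 7.8]
[-25.8, -14.5, 6.7, 2.5, 1.6, 7.8]
[-27.7, -10.6, 6.5, 2.5, 1.6, 7.8]
[-29.0, -6.4, 6.1, 2.5, 1.6, 7.8]
[-29.7, -2.2, 5.4, 2.5, 1.6, 7.8]
[-29.9, 2.1, 4.5, 2.5, 1.6, 7.8]
[-29.4, 6.3, 3.5, 2.5, 1.6, 7.8]
[-28.4, 10.4, 2.3, 2.5, 1.6, 7.8]
[-26.8, 14.2, 1.0, 2.5, 1.6, 7.8]
[-24.6, 17.7, -0.5, 2.5, 1.6, 7.8]
```

Call:
servo_tool(
  motion=[
    [-20.5,-21.4,6.5,2.5,1.6,7.8,1],
    [-23.3,-18.1,6.7,2.5,1.6,7.8,1],
    [-25.8,-14.5,6.7,2.5,1.6,7.8,1],
    [-27.7,-10.6,6.5,2.5,1.6,7.8,1],
    [-29,-6.4,6.1,2.5,1.6,7.8,1],
    [-29.7,-2.2,5.4,2.5,1.6,7.8,1],
    [-29.9,2.1,4.5,2.5,1.6,7.8,1],
    [-29.4,6.3,3.5,2.5,1.6,7.8,1],
    [-28.4,10.4,2.3,2.5,1.6,7.8,1],
    [-26.8,14.2,1,2.5,1.6,7.8,1],
  ],
)

```text
time: 23.75
tool_pos: [468.6, -330.9, 464.4]
ee_rot: [[0.232, 0.972, 0.038], [0.972, -0.23, -0.045], [-0.034, 0.048, -0.998]]
force: [0.2, 0.2, -2.5]
width: 0.167
```

Call:
servo_tool(
  motion=[
    [-24.6,17.7,-0.5,2.5,1.6,7.8,1],
    [0,0,0,0,0,0,1],
    [0,0,0,0,0,0,1],
    [0,0,0,0,0,0,1],
  ],
)

```text
time: 24.25
tool_pos: [478.8, -357.6, 467.2]
ee_rot: [[0.357, 0.934, 0.006], [0.934, -0.357, -0.006], [-0.004, 0.008, -1.0]]
force: [0.6, -0.2, -3.4]
width: 0.168
```

```bash
python3 - <<'E'
from stand import *
p,R,s=cur(); print(s['q'],s['force'])
for n in ['wrist','scene','top']:
    im=grab(n); cv2.imwrite(f'pics/{n}17.png',im['pixels'])
im=load('wrist'); C=cloud(im); px=im['pixels'].astype(int); X,Y,Z=[C[...,i] for i in range(3)]
E
python3 - <<'E'
from rest import *
for n in ['wrist','scene','top']: print(n); rest(load(n))
E
```

```text
[-7.49534953e-01  1.99164825e-01  6.21232006e-03  1.36917943e+00
 -4.72628357e-04  1.18634193e+00] [ 0.58822589 -0.21165518 -3.39741374]
wrist
ang -20.5 [(-212, 220), (-208, 530), (-204, 543), (-200, 516), (-144, 317), (-140, 728), (-136, 879), (-132, 617)]
along [521.1 526.1 647.3 648.8]
scene
ang -21.0 [(-204, 34), (-200, 79), (-196, 80), (-192, 100), (-136, 31), (-132, 98), (-128, 91), (-124, 115)]
along [526.2 532.  651.  652.3]
top
ang -20.5 [(-208, 62), (-204, 73), (-200, 83), (-140, 89), (-136, 100), (-132, 119), (-128, 36)]
along [521.  526.2 647.2 648.6]
```

View pics/wrist17.png

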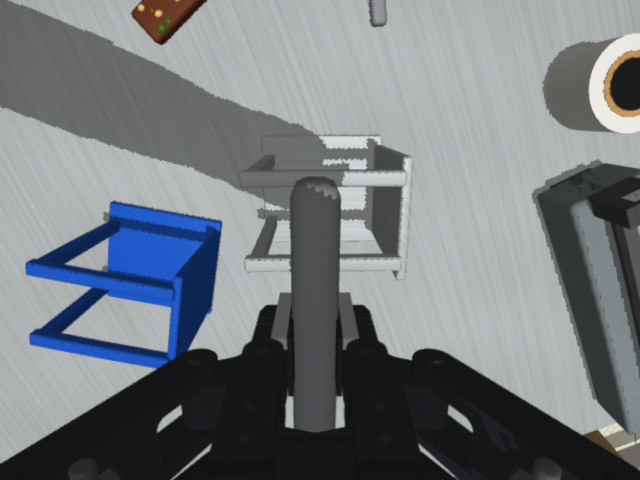

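View pics/scene17.png

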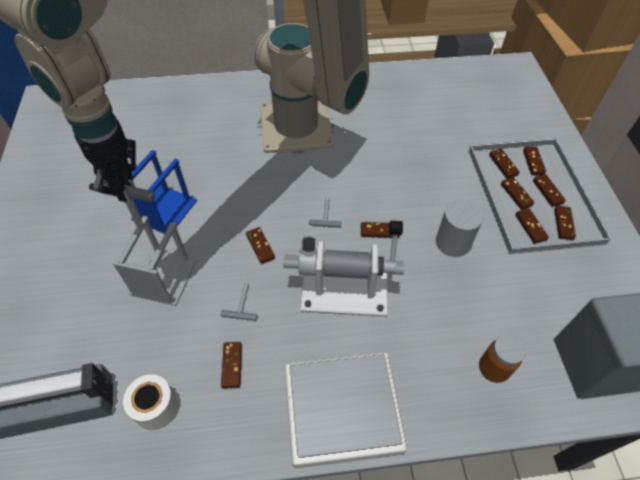

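Call:
servo_tool(
  motion=[
    [0,0,40,0,0,0,1],
    [0,0,40,0,0,0,1],
    [0,0,30,0,0,0,1],
    [0,0,20,0,0,0,1],
    [0,0,12,0,0,0,1],
    [0,0,0,0,0,0,1],
    [0,0,0,0,0,0,1],
  ],
)

```text
time: 25.28
tool_pos: [480.1, -360.0, 326.6]
ee_rot: [[0.359, 0.933, 0.008], [0.934, -0.358, -0.008], [-0.005, 0.01, -1.0]]
force: [-1.0, -0.4, -1.9]
width: 0.165
```

```bash
python3 - <<'E'
from stand import *
p,R,s=cur(); print(p,s['force'])
for n in ['wrist','scene']:
    im=grab(n); cv2.imwrite(f'pics/{n}18.png',im['pixels'])
E
```

```text
[ 480.07221567 -359.99999455  326.61198212] [-0.97483334 -0.37168866 -1.87830269]
```

View pics/wrist18.png

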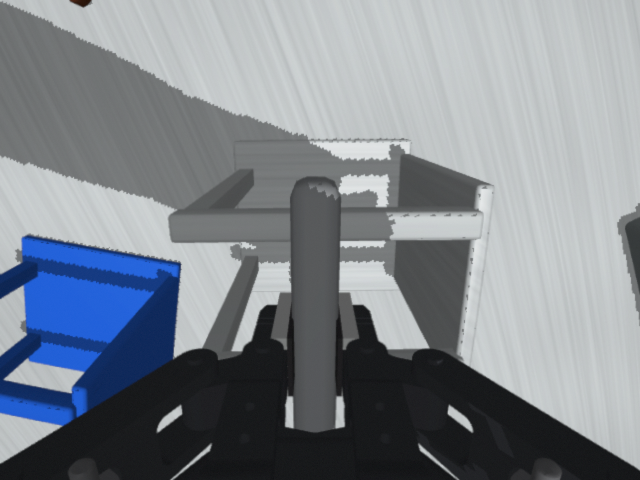

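Call:
servo_tool(
  motion=[
    [0,0,5,0,0,0,1],
    [0,0,3,0,0,0,1],
    [0,0,2,0,0,0,1],
    [0,0,0,0,0,0,1],
  ],
)

```text
time: 25.88
tool_pos: [479.7, -359.8, 317.1]
ee_rot: [[0.358, 0.934, 0.007], [0.934, -0.358, -0.007], [-0.004, 0.009, -1.0]]
force: [-2.8, 1.9, 6.2]
width: 0.168
```

Call:
servo_tool(
  motion=[
    [0,0,0.5,0,0,0,1],
    [0,0,0,0,0,0,0.75],
    [0,0,0,0,0,0,0.6],
    [0,0,0,0,0,0,0.5],
    [0,0,0,0,0,0,0.5],
    [0,0,0,0,0,0,0.5],
  ],
)

```text
time: 26.62
tool_pos: [479.8, -359.8, 314.7]
ee_rot: [[0.359, 0.933, 0.006], [0.933, -0.359, -0.006], [-0.004, 0.008, -1.0]]
force: [0.5, -0.1, 0.1]
width: 0.503
```

```bash
python3 - <<'E'
from stand import *
p,R,s=cur(); print(p,s['force'],s['width'])
im=grab('wrist'); cv2.imwrite('pics/w19.png',im['pixels'])
E
```

```text
[ 479.76007076 -359.75266149  314.69706024] [ 0.46521963 -0.11355977  0.13141221] 0.5029970077161543
```

View pics/w19.png

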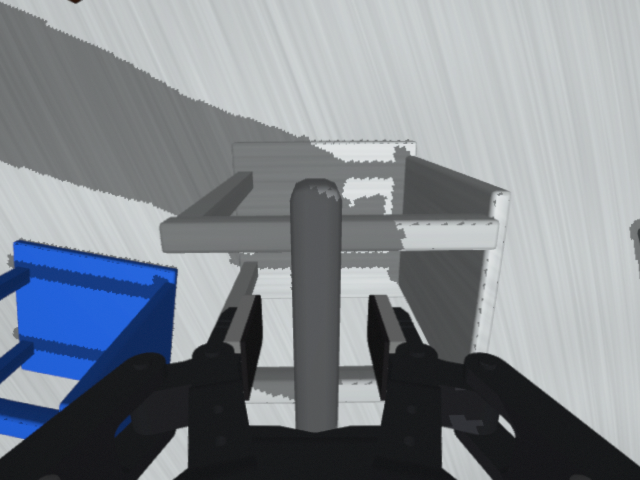

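The handle lies across both rails and the fingers are clear on both sides. I'll retract straight up.

Call:
servo_tool(
  motion=[
    [0,0,-15,0,0,0,0.5],
    [0,0,-30,0,0,0,0.5],
    [0,0,-40,0,0,0,0.5],
    [0,0,-40,0,0,0,0.5],
    [-30,0,-20,0,0,0,0.5],
    [-40,0,0,0,0,0,0.5],
    [-40,0,0,0,0,0,0.5],
    [0,0,0,0,0,0,0.5],
    [0,0,0,0,0,0,0.5],
  ],
)

```text
time: 27.8
tool_pos: [439.4, -461.3, 461.0]
ee_rot: [[0.359, 0.933, 0.007], [0.933, -0.359, -0.006], [-0.004, 0.008, -1.0]]
force: [-0.2, 0.3, -0.3]
width: 0.498
```

```bash
python3 - <<'E'
from stand import *
for n in ['wrist','scene','top']:
    im=grab(n); cv2.imwrite(f'pics/{n}20.png',im['pixels'])
    C=cloud(im); px=im['pixels'].astype(int); X,Y,Z=[C[...,i] for i in range(3)]
    a=np.radians(-20.8); e=np.array([np.cos(a),np.sin(a)]); nn=np.array([-e[1],e[0]]); c=np.array([490.5,-362.3])
    sx=(C[...,:2]-c)@e; sy=(C[...,:2]-c)@nn
    m=(Z>160)&(Z<185)&(abs(sx)<60)&(abs(sy)<80)&(px.max(2)-px.min(2)<30)
    if m.sum()>20:
        P=np.c_[sx[m],sy[m]]; print(n,m.sum(),'handle in rest',np.percentile(P,[1,50,99],axis=0).round(1).tolist(),'z top',np.percentile(Z[m],[5,50,95]).round(1),'z ends',np.median(Z[m&(sy>20)]),np.median(Z[m&(sy<-20)]))
    r2=(abs(Z-150)<4)&(abs(sx)<60)&(abs(sy)<45)
    print('rails z',np.median(Z[r2]), 'rail y', [np.median(sy[r2&(sy>k)&(sy<k+45)]).round(1) for k in (-45,0)])
im=load('scene'); px=im['pixels'].astype(int); C=cloud(im); L=(C-O)@S
m=(abs(L[...,1]-100)<25)&(px.max(2)<75)&(L[...,2]>55)&(L[...,2]<125); v,u_=np.nonzero(m); print('knob px',(u_.min()+u_.max())/2,(v.min()+v.max())/2)
for ph in [-.62,-.52,-.42]: print(ph,proj(im,[O+S@np.array([95*np.sin(ph),100,95*np.cos(ph)])]).round(1))
print(r.state()['force'])
E
```

```text
wrist 4144 handle in rest [[-17.7, -64.4], [-9.9, -12.5], [-1.8, 31.6]] z top [166.8 170.3 171.8] z ends 170.1740943475004 170.22465783653192
rails z 148.71745940420936 rail y [np.float64(-36.6), np.float64(30.6)]
scene 430 handle in rest [[-15.3, -61.0], [-4.9, 0.2], [1.1, 56.3]] z top [161.3 170.  173. ] z ends 169.87346392870631 169.85227115681778
rails z 148.93994960378097 rail y [np.float64(-32.1), np.float64(35.4)]
top 425 handle in rest [[-18.4, -61.4], [-11.6, -2.9], [-2.3, 55.3]] z top [164.7 171.9 175.2] z ends 171.8921145903414 172.02327593623602
rails z 150.1021421318871 rail y [np.float64(-33.7), np.float64(33.8)]
knob px 395.0 229.0
-0.62 [[394.7 225.6]]
-0.52 [[395.1 227.2]]
-0.42 [[395.4 229.3]]
[ 1.28990501 -0.90284435 -0.5070306 ]
```

View pics/wrist20.png

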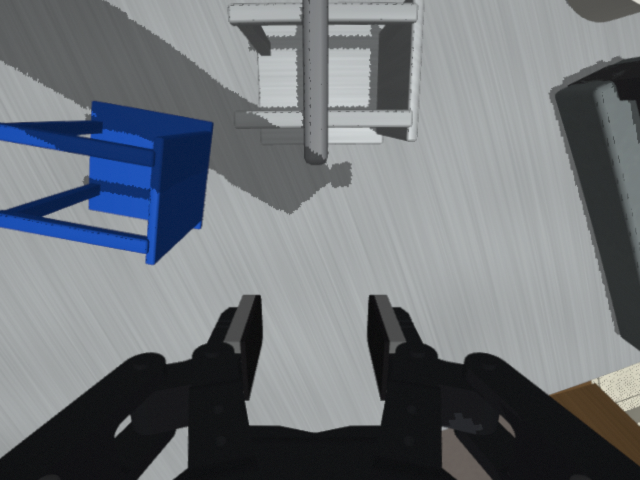

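View pics/scene20.png

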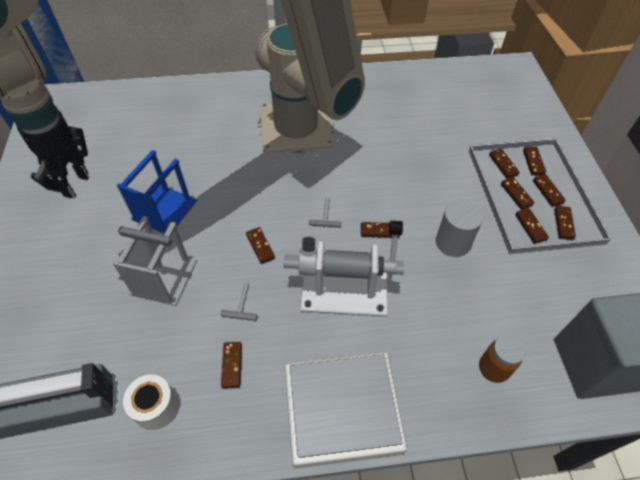

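```bash
python3 - <<'E'
from stand import *
from scipy.optimize import least_squares
for n in ['top','scene']:
    im=load(n); px=im['pixels'].astype(int); C=cloud(im); L=(C-O)@S
    m=(abs(L[...,1]-100)<18)&(px.max(2)<75)&(L[...,2]>60)&(L[...,2]<115)&(L[...,0]<0)
    m=cv2.morphologyEx(m.astype(np.uint8),cv2.MORPH_OPEN,np.ones((3,3)))>0
    P=L[m]; q=least_squares(lambda t:np.hypot(P[:,0]-95*np.sin(t[0]),P[:,2]-95*np.cos(t[0]))-16,[-.5],loss='soft_l1'); 
    v,u_=np.nonzero(m); print(n,len(P),'theta',q.x+np.pi/6,'resid',np.abs(q.fun).mean(),(u_.min()+u_.max())/2,(v.min()+v.max())/2,[proj(im,[O+S@np.array([95*np.sin(f),100,95*np.cos(f)])])[0].round(1).tolist() for f in (-.62,-.52,-.42)])
r.job_done(); print(r.state()['time'])
E
```

```text
top 193 theta [0.00331948] resid 1.7047505050504144 235.0 220.0 [[234.8, 223.8], [235.1, 219.9], [235.5, 215.8]]
scene 197 theta [0.00123902] resid 1.6174256405140475 395.0 228.0 [[394.7, 225.6], [395.1, 227.2], [395.4, 229.3]]
the job is handed in; nothing more can be done
the job is handed in; nothing more can be done
```

I turned the lever until the flat faced the screw, tightened the screw with the key, pulled the key out and hung it across the grey rest. I handed the job in at about 28 s; no verdict was reported.

**Last checks**
- **Shaft:** fits to the knob in the top and scene views gave about 0.00 rad. One rough scene pixel reading suggested up to 0.09, still under the 0.12 limit.
- **Screw:** the head's hexagon reads about 1.2 rad, but only modulo 60°. I took 1.2 rather than 0.17 because of the torques felt while turning.
- **Key:** it lies level across both rails, with its centre about 10 mm toward −x from the rest's middle and roughly 3 mm off the gap's middle. Its top is about 21 mm above the rails, so its centre is about 10 mm above them.
- **Robot and other things:** the gripper is clear with no contact force, and the nut bars and canister look unmoved by eye.

**What did not go to plan**
- **No clear stop:** the stop did not feel sharply firm on the first try, and the key slipped past it inside the socket. Backing off then dragged the screw back to about 1.07.
- **Mended:** I regripped half a turn round, carried the key into the next hex seat and tightened again until it held 0.15–0.29 N m. I eased back within the play before pulling out.

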